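# Put the bearing drivers back in their own stands

## Task

The three bearing drivers have been put back wrongly: each stands on another one's stand. Move them so that each driver stands upright, let go, in the stand of its own size, with the flat of its foot at the flat of the pocket so that it sits fully down on the pocket floor; the empty grey pad can serve as a free spot on the way. Do not disturb the bottle, the V-block or the tape roll.

Things in the scene. Friction and masses are not known exactly. Their poses are not given: they have to be found in the camera images.
- driver_small: Small bearing driver, loose, steel, 0.35 kg: D-shaped foot disc, 52 mm diameter, 14 mm thick, one flat on its rim 10.5 mm from the axis; on the axis an upright round grip, 20 mm diameter, to 95 mm above the underside (grasp at 55-85 mm). Origin: axis, underside; z up; +x points to the flat. Starts loose in the medium stand's pocket, flat up to 70 deg off.
- driver_medium: Medium bearing driver, loose, steel, 0.5 kg: D-shaped foot disc, 66 mm diameter, 14 mm thick, one flat on its rim 16 mm from the axis; on the axis an upright round grip, 20 mm diameter, to 95 mm above the underside (grasp at 55-85 mm). Origin: axis, underside; z up; +x points to the flat. Starts loose in the large stand's pocket, flat up to 70 deg off.
- driver_large: Large bearing driver, loose, steel, 0.65 kg: D-shaped foot disc, 80 mm diameter, 14 mm thick, one flat on its rim 21 mm from the axis; on the axis an upright round grip, 20 mm diameter, to 95 mm above the underside (grasp at 55-85 mm). Origin: axis, underside; z up; +x points to the flat. Starts on top of the small stand's rim, flat up to 70 deg off.
- stand_small: Small stand, home of the small driver, fixed: 88 mm square dark steel plate, 6 mm thick, with a raised aluminium D-shaped rim (4 mm wall, top at 15 mm) round a 9 mm deep pocket of 64 mm diameter, its flat side 16.5 mm from the axis (6 mm room round its driver). Origin: pocket axis, underside of plate; pocket floor at z = 6 mm; +x points to the pocket's flat.
- stand_medium: Medium stand, home of the medium driver, fixed: 98 mm square dark steel plate, 6 mm thick, with a raised aluminium D-shaped rim (4 mm wall, top at 15 mm) round a 9 mm deep pocket of 78 mm diameter, its flat side 22 mm from the axis (6 mm room round its driver). Origin: pocket axis, underside of plate; pocket floor at z = 6 mm; +x points to the pocket's flat.
- stand_large: Large stand, home of the large driver, fixed: 112 mm square dark steel plate, 6 mm thick, with a raised aluminium D-shaped rim (4 mm wall, top at 15 mm) round a 9 mm deep pocket of 92 mm diameter, its flat side 27 mm from the axis (6 mm room round its driver). Origin: pocket axis, underside of plate; pocket floor at z = 6 mm; +x points to the pocket's flat.
- rest_pad: A free spot to set something down meanwhile: a mid-grey square felt pad, 90 x 90 x 4 mm, fixed flat on the bench and empty at the start; any other clear piece of bench serves as well. Origin: centre of its underside, z up.
- flux_bottle: Bystander: white squeeze bottle with a blue pointed cap, 44 mm in diameter, 137 mm tall, standing. Origin: centre of its underside. Not to be disturbed. It stands in front of the grey brush machine, 270 mm tall, fixed, that fills the bench right of y = 0.01 m from x = 0.47 to 0.75 m: swing over it high.
- v_block: Bystander: grey steel V-block, 60 x 40 x 30 mm. Origin: centre of its underside. Not to be disturbed.
- tape_roll: Bystander: roll of yellow tape lying flat, about 85 mm across, 18 mm high. Origin: near the centre of its underside. Not to be disturbed.
Things that resemble listed ones, but are neither listed nor needed, are in the scene too. What is shaped like the driver_large but purple is not meant. What is shaped like the driver_medium but pink is not meant.

How it is judged:
At the end, for the whole second after the job is handed in: Each driver (small, medium, large) stands at rest and released in the stand of its own size: foot down on the pocket floor (underside less than 4 mm above it), within 9 mm of the pocket's axis, within 0.1 rad of upright and its flat within 0.45 rad of the pocket's flat (horizontal distance between driver_small and stand_small below 0.009 m and z of driver_small in the frame of stand_small below 0.01 m and angle between each of driver_small, driver_medium, driver_large's own z axis and vertical below 0.1 rad and angle between the x axis of driver_small and the x axis of stand_small, either way round below 0.45 rad and linear speed of each of driver_small, driver_medium, driver_large below 0.02 m/s and horizontal distance between driver_medium and stand_medium below 0.009 m and z of driver_medium in the frame of stand_medium below 0.01 m and angle between the x axis of driver_medium and the x axis of stand_medium, either way round below 0.45 rad and horizontal distance between driver_large and stand_large below 0.009 m and z of driver_large in the frame of stand_large below 0.01 m and angle between the x axis of driver_large and the x axis of stand_large, either way round below 0.45 rad); the robot touches nothing.
It fails at once if the bottle was pushed more than 30 mm or tipped (distance of flux_bottle from where it was at the start of the episode above 0.03 m or angle between flux_bottle's own z axis and vertical above 0.5 rad).
It fails at once if the V-block was pushed more than 30 mm or tipped (distance of v_block from where it was at the start of the episode above 0.03 m or angle between v_block's own z axis and vertical above 0.5 rad).
It fails at once if the tape roll was pushed more than 30 mm or tipped (distance of tape_roll from where it was at the start of the episode above 0.03 m or angle between tape_roll's own z axis and vertical above 0.5 rad).
It also fails if it takes over 110 s, if anything falls off the work surface, if the arm or the gripper's body presses on something with over 40 N, if the wrist force passes 120 N, or if a joint passes its speed limit or range.

## Robot

A 6-joint arm with a two-finger parallel gripper is mounted at the origin on a cart in front of the work surface, level with it; the furniture and walls round the work are solid. World frame = base frame: x ahead of the robot, y to its left, z up, the work surface at z = 0. Lengths are in m, angles in rad, forces in N, time in s.
With the tool pointing down it reaches from about 0.25 to 0.775 m from the base axis. Payload 4 kg.
Tool frame: the origin (TCP) lies on the centre line of the jaws, within the pads' length; the fingertips stand 19 mm ahead of it and the grasp point (between the pads) is the TCP (r.tcp_to_tips is the distance from the TCP to the fingertips, in m); x points along the fingers, y is the direction in which the jaws open and shut, and the axes are right-handed (so a half turn about x gives the same grasp; the last joint's range is limited). The gripper opens to 85 mm and grips with 20 to 120 N. Pads are 22 mm wide; open, the fingers measure 114 mm over their backs; the gripper's body (76 mm by 85 mm) begins 54 mm behind the grasp point. The pads swing forward as they close: fully open they stand 13 mm farther back than shut.
Start: joints at [1.173, 0.087, 1.371, -0, 1.684, -0.103], TCP at [0.16, 0.526, 0.25] pointing down, gripper open.
Joint ranges: [-3.1, 3.1], [-0.76, 2.03], [0.27, 2.55], [-1.08, 4.22], [0.17, 2.65], [-2.57, 2.57]. Speed limits (rad/s): [2.79, 2.79, 3.14, 3.14, 3.14, 3.14].

## Interface

Orientations are given as a rotation vector (axis times angle).
In Python, from workcell import r gives the robot as it stands. The module is installed in compiled form; this text tells all that it offers.
- The arm moves only by the tool arm_command, never from a script. Its argument "rows" is one flat list of numbers, 7 for each row, row after row: the closure, from -1 (fully open) to 1 (shut), so that 0 is half open, then the shift along the tool's x, y, z in mm, then the turn, a rotation vector about the tool's x, y, z in rad. A call has exactly 5 rows; each row shifts and turns the pose as measured when the row begins, along the tool's axes as they then stand; what a row does not reach is not made up. A row lasts 1/12 s, in which the tool goes at most 41.7 mm and 7.16 degrees, less where a joint would pass 70% of its speed; a pose out of reach is approached as far as the arm can. A call is refused whole if a number of a shift passes 41.7 or a number of a turn 0.125, either way. A call with a gripper value outside its range is refused whole. The fingers move at their own pace and stop on an object; "squeeze" is the grip in N (left out, the last holds). Time passes only in rows, so rows that do not move let the fingers close, or fill a call up. It gives the time, the measured TCP pose, the force and the opening at its end, in the units of the state.
- r.observe(): the state, without advancing time (a new reading comes with each control period).
- r.snapshot(name): name is "scene" or "top" or "wrist"; returns a dict with "pixels" (384x512x3 uint8, red, green, blue), "camera_matrix" (3x3 intrinsics, pixels), "dist_coeffs" ([k1, k2, p1, p2, k3] as OpenCV has them; the pictures are not rectified), "position" and "orientation" of the camera in the world; the wrist camera has in their place "T_tool_cam" (4x4, takes a point from camera to tool coordinates, whose origin is the TCP and whose axes are the tool frame's). Camera axes: x right, y down, z forward; pixel columns grow to the right and rows downward; lengths in m; the calibration is good to about 2 mm. A picture is of the moment at which its call begins: read the wrist's pose just before it. There is no depth.
- r.hand_in(): hands the job in, once; it reports no verdict.
The state is a dict: "time_s": time; "joint_positions": joint angles; "qvel": joint speeds; "tau": joint torques, N m; "tool_pos": TCP position; "orientation": TCP orientation; "force": force on the tool from outside, world axes, zero at the start; "moment": the same for the moment, N m; "width": finger opening in m.
Only numpy, scipy, OpenCV 4.12 (cv2) and the standard library are available. Lean on these libraries where they do the work, as an engineer would, in place of code of your own. Each camera call takes 0.05 s, during which the arm holds its last target. There are 200 camera calls.

## Working session

There is one attempt and no reset: what is moved stays moved. The work goes in short steps, Python scripts to look and compute and a tool call to move; the robot and the scene stay as the last step left them, time stands still between calls to the robot, and variables do not carry over. Pictures are saved under pics/ and viewed, about 12 in all and at most 16, crops included, and the job is handed in when it is done.

Besides the shell and the picture viewer there is one more tool, called after "Emit:" as a command line: name --argument value ..., lists and objects as JSON in quotes. arm_command: Moves the arm, as the interface text tells. Its arguments: {"type":"object","properties":{"rows":{"type":"array","items":{"type":"number"}},"squeeze":{"type":"number"}},"required":["rows"]}

```bash
mkdir -p pics
python3 - <<'E'
from workcell import r
import cv2,numpy as np
o=r.observe()
for k,v in o.items(): print(k,np.round(v,4))
for n in ("top","scene"):
    s=r.snapshot(n)
    cv2.imwrite(f"pics/{n}0.png",cv2.resize(s["pixels"][:,:,::-1],(800,600),interpolation=cv2.INTER_CUBIC))
    np.savez(f"{n}0.npz",**s)
    for k in s:
        if k!="pixels": print(k,np.round(s[k],4).tolist())
print(r.tcp_to_tips)
E
```

```text
time_s 0.0
joint_positions [ 1.1729  0.0879  1.3723  0.      1.6836 -0.1031]
qvel [ 0.0014  0.0016 -0.0004  0.0013 -0.0007  0.001 ]
tau [-1.10000e-03 -3.51839e+01 -3.13283e+01 -2.00000e-04  1.05000e-02
  0.00000e+00]
tool_pos [0.1596 0.5259 0.2491]
orientation [ 0.2297  1.5589 -0.233 ]
force [ 0.7249  0.123  -0.3844]
moment [ 0.0072 -0.0072  0.0233]
width 0.0856
camera_matrix [[397.0783, 0.0, 257.0742], [0.0, 397.0783, 190.6602], [0.0, 0.0, 1.0]]
dist_coeffs [-0.1258, 0.0, 0.0, 0.0, 0.0]
position [0.4677, 0.1072, 1.1251]
orientation [-2.1089, 2.1632, -0.1603]
camera_matrix [[384.0602, 0.0, 247.9555], [0.0, 384.0602, 191.5646], [0.0, 0.0, 1.0]]
dist_coeffs [-0.1179, 0.0, 0.0, 0.0, 0.0]
position [0.1198, -0.0972, 0.9531]
orientation [-2.1777, 1.5488, -0.42]
0.019
```

View pics/top0.png

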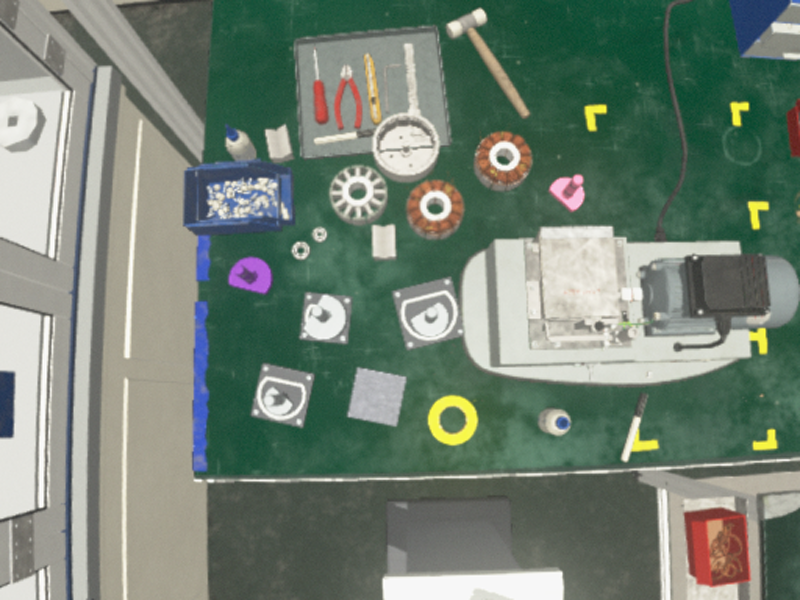

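View pics/scene0.png

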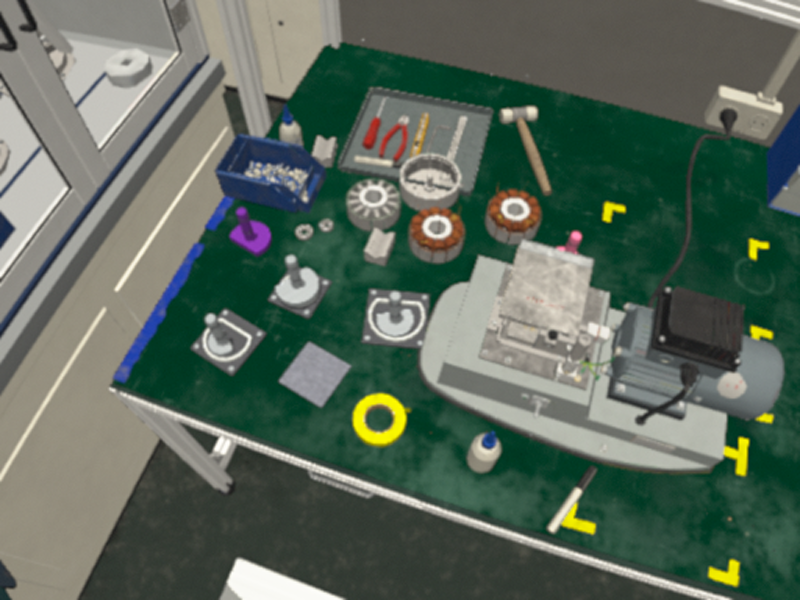

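The top view shows the medium stand with the small driver (281,395), the large stand with the medium driver (430,312) and the small stand with the large driver on it (326,317). The grey pad is at (377,396), tape at (452,420), bottle at (555,422) and V-block at (384,240). The scene view agrees. Next I'll make a close crop and compute coordinates.

```bash
cat > h.py <<'E'
import numpy as np,cv2
from scipy.spatial.transform import Rotation as R
def cam(s,o=None):
    if "T_tool_cam" in s:
        T=np.eye(4);T[:3,:3]=R.from_rotvec(o["orientation"]).as_matrix();T[:3,3]=o["tool_pos"]
        T=T@np.array(s["T_tool_cam"]); return T[:3,:3],T[:3,3]
    return R.from_rotvec(s["orientation"]).as_matrix(),np.array(s["position"])
def px2w(s,uv,z,o=None):
    Rm,p=cam(s,o)
    q=cv2.undistortPoints(np.float64(uv).reshape(-1,1,2),s["camera_matrix"],s["dist_coeffs"]).reshape(-1,2)
    d=np.c_[q,np.ones(len(q))]@Rm.T
    return p+d*((z-p[2])/d[:,2])[:,None]
def w2px(s,P,o=None):
    Rm,p=cam(s,o)
    return cv2.projectPoints(np.float64(P).reshape(-1,1,3),cv2.Rodrigues(Rm.T)[0],-Rm.T@p,s["camera_matrix"],s["dist_coeffs"])[0].reshape(-1,2)
def D(rad,flat,x,y,yaw,z):
    a=np.arccos(flat/rad);t=np.linspace(a,2*np.pi-a,60);t=np.r_[t,t[0]]
    c,s=np.cos(yaw),np.sin(yaw);X=rad*np.cos(t);Y=rad*np.sin(t)
    return np.c_[x+c*X-s*Y,y+s*X+c*Y,0*t+z]
def sq(a,x,y,yaw,z):
    P=np.array([[1,1],[1,-1],[-1,-1],[-1,1],[1,1]])*a/2
    c,s=np.cos(yaw),np.sin(yaw)
    return np.c_[P@np.array([[c,s],[-s,c]])+[x,y],np.full(5,z)]
E
python3 - <<'E'
from h import *
s=dict(np.load("top0.npz"))
k=800/512
for n,u,z in [("medstand",(281,395),.006),("lgstand",(430,312),.006),("smstand",(326,317),.006),("pad",(377,396),.004),("tape",(452,420),.018),("bottlecap",(560,424),.12),("vblock",(384,240),.03),("purple",(250,275),.01)]:
    print(n,px2w(s,[np.array(u)/k],z).round(3)[0])
im=s["pixels"][170:290,150:310,::-1]
cv2.imwrite("pics/c0.png",cv2.resize(im,(800,600),interpolation=cv2.INTER_CUBIC))
E
```

```text
medstand [0.474 0.335 0.006]
lgstand [0.618 0.062 0.006]
smstand [0.614 0.252 0.006]
pad [0.469 0.162 0.004]
tape [0.423 0.03  0.018]
bottlecap [ 0.415 -0.137  0.12 ]
vblock [0.749 0.143 0.03 ]
purple [0.695 0.393 0.01 ]
```

View pics/c0.png

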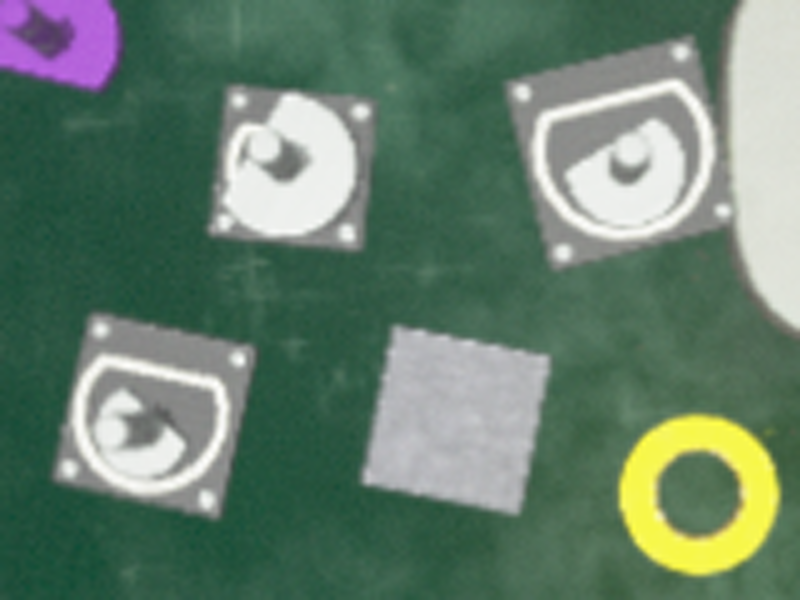

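The crop shows all three stands clearly, and the pocket flats of the medium and large stands point up in the image. The small stand's flat is hidden under the large driver. Driver grip tops are at small (112,428), medium (632,150) and large (268,147). I'll convert these to poses.

Run:
```python
from h import *
from workcell import r
s=dict(np.load("top0.npz"))
n=lambda c:(np.array(c)+.5)/5-.5+[150,170]
f=lambda c,z:px2w(s,n(c),z)[:,:2]
for name,c,z in [("small",[(226,87),(377,100),(362,250),(208,234)],.006),("large",[(507,82),(693,36),(733,217),(556,270)],.006),("medium",[(92,313),(256,346),(218,520),(53,482)],.006),("pad",[(394,325),(550,355),(520,515),(362,484)],.004)]:
    w=f(c,z); ctr=w.mean(0); v=(w[0]+w[1]-w[2]-w[3]); 
    print("stand",name,ctr.round(4),"up-yaw",np.arctan2(v[1],v[0]).round(3),"sides",np.linalg.norm(np.roll(w,-1,0)-w,axis=1).round(3))
for name,top,e,zb in [("small",(112,428),[(120,388),(185,440)],.006),("medium",(632,150),[(565,175),(657,118)],.006),("large",(268,147),[(285,93),(222,190)],.015)]:
    t=f([top],zb+.095)[0]; w=f(e,zb+.014); d=w[1]-w[0]; nn=np.array([-d[1],d[0]])/np.linalg.norm(d); m=w.mean(0)
    if (m-t)@nn<0: nn=-nn
    print("drv",name,t.round(4),"yaw",np.arctan2(nn[1],nn[0]).round(3),"flatdist",((m-t)@nn).round(4))
o=r.observe(); print(R.from_rotvec(o["orientation"]).as_matrix().round(3))
```

```text
stand small [0.613  0.2533] up-yaw -0.117 sides [0.087 0.086 0.088 0.085]
stand large [0.6178 0.0656] up-yaw 0.204 sides [0.11  0.106 0.105 0.111]
stand medium [0.4746 0.3329] up-yaw -0.227 sides [0.096 0.099 0.096 0.097]
stand pad [0.4686 0.163 ] up-yaw -0.213 sides [0.089 0.09  0.09  0.09 ]
drv small [0.4677 0.3358] yaw -0.678 flatdist 0.0087
drv medium [0.6053 0.0641] yaw 0.531 flatdist 0.0156
drv large [0.6104 0.2527] yaw 0.987 flatdist 0.0246
[[-0.001  0.291  0.957]
 [-0.002  0.957 -0.291]
 [-1.    -0.002 -0.   ]]
```

```bash
cat > plan.py <<'E'
# usage: plan.py closure x y z psi [x y z psi ...]; prints rows, 5 per line
import sys
from h import *
from workcell import r
def Rt(psi): c,s=np.cos(psi),np.sin(psi); return np.array([[0,c,s],[0,s,-c],[-1,0,0]])
def plan(cl,wps,cap=40,o=None):
    o=o or r.observe(); p=np.array(o["tool_pos"]); Rc=R.from_rotvec(o["orientation"]).as_matrix()
    print("t",round(o["time_s"],2),"at",p.round(4),"psi",np.arctan2(Rc[1,1],Rc[0,1]).round(3),"tilt",np.arccos(-Rc[2,0]).round(3),"w",round(o["width"],4),"F",np.round(o["force"],1))
    rows=[]
    for x,y,z,psi in wps:
        T=np.array([x,y,z]); n0=max(np.linalg.norm(T-p)/cap,np.linalg.norm(R.from_matrix(Rc.T@Rt(psi)).as_rotvec())/.12)
        n=max(1,int(np.ceil(n0)))
        for i in range(n):
            d=np.round(Rc.T@(T-p)/(n-i)*1000*2)/2; w=np.round(R.from_matrix(Rc.T@Rt(psi)).as_rotvec()/(n-i),3)
            w=np.clip(w,-.125,.125)
            rows.append([cl,*d,*w]); p=p+Rc@d/1000; Rc=Rc@R.from_rotvec(w).as_matrix()
    while len(rows)%5: rows.append([cl]+[0]*6)
    for i in range(0,len(rows),5): print([float(f"{v:g}") if v%1 else int(v) for q in rows[i:i+5] for v in q])
if __name__=="__main__":
    a=[float(v) for v in sys.argv[1:]]; plan(a[0],np.reshape(a[1:],(-1,4)))
E
python3 plan.py -1 .611 .253 .23 .88
```

```text
t 0.1 at [0.1596 0.5259 0.2492] psi 1.276 tilt 0.002 w 0.0853 F [ 0.2  0.1 -0.4]
[-1, 5, -32.5, 128, 0.099, 0, 0.001, -1, 5, -19.5, 130.5, 0.099, 0, 0, -1, 4.5, -7, 131.5, 0.099, 0, 0.001, -1, 5, 6.5, 131.5, 0.099, 0, 0, -1, 0, 0, 0, 0, 0, 0]
```

```bash
sed -i 's/cap=40/cap=.04/' plan.py; python3 plan.py -1 .611 .253 .23 .88
```

```text
t 0.1 at [0.1596 0.5259 0.2492] psi 1.276 tilt 0.002 w 0.0853 F [ 0.2  0.1 -0.4]
[-1, 1.5, -9.5, 36.5, 0.028, 0, 0, -1, 1.5, -8, 37, 0.028, 0, 0, -1, 1.5, -7, 37, 0.028, 0, 0, -1, 1.5, -6, 37, 0.028, 0, 0, -1, 1.5, -5, 37.5, 0.028, 0, 0]
[-1, 1.5, -4, 37.5, 0.028, 0, 0, -1, 1.5, -3, 37.5, 0.028, 0, 0, -1, 1.5, -2, 37.5, 0.029, 0, 0, -1, 1, -1, 37.5, 0.028, 0, 0, -1, 1.5, 0, 37.5, 0.029, 0, 0]
[-1, 1, 1, 37.5, 0.028, 0, 0.001, -1, 1.5, 2, 38, 0.029, 0, 0, -1, 1, 3.5, 37.5, 0.028, 0, 0.001, -1, 1.5, 4.5, 37.5, 0.029, 0, 0, -1, 0, 0, 0, 0, 0, 0]
```

Emit:
arm_command --rows '[-1, 1.5, -9.5, 36.5, 0.028, 0, 0, -1, 1.5, -8, 37, 0.028, 0, 0, -1, 1.5, -7, 37, 0.028, 0, 0, -1, 1.5, -6, 37, 0.028, 0, 0, -1, 1.5, -5, 37.5, 0.028, 0, 0]' --squeeze 60

```text
time_s: 0.52
tool_pos: [0.319, 0.4297, 0.2379]
orientation: [0.329, 1.551, -0.336]
force: [1.3, 1.2, -0.2]
width: 0.0854
```

Emit:
arm_command --rows '[-1, 1.5, -4, 37.5, 0.028, 0, 0, -1, 1.5, -3, 37.5, 0.028, 0, 0, -1, 1.5, -2, 37.5, 0.029, 0, 0, -1, 1, -1, 37.5, 0.028, 0, 0, -1, 1.5, 0, 37.5, 0.029, 0, 0]'

```text
time_s: 0.93
tool_pos: [0.4862, 0.3269, 0.2265]
orientation: [0.442, 1.533, -0.456]
force: [0.5, 1.4, 0.8]
width: 0.0853
```

Emit:
arm_command --rows '[-1, 1, 1, 37.5, 0.028, 0, 0, -1, 1.5, 2, 38, 0.029, 0, 0, -1, 1, 3.5, 37.5, 0.028, 0, 0, -1, 1.5, 4.5, 37.5, 0.029, 0, 0, -1, 0, 0, 0, 0, 0, 0]'

```text
time_s: 1.35
tool_pos: [0.6246, 0.2377, 0.2134]
orientation: [0.537, 1.513, -0.562]
force: [-1.3, -0.4, -0.6]
width: 0.0854
```

```bash
cat > look.py <<'E'
import sys
from h import *
from workcell import r
o=r.observe(); s=r.snapshot("wrist"); np.savez(sys.argv[1]+".npz",**s,o_pos=o["tool_pos"],o_rot=o["orientation"])
cv2.imwrite(f"pics/{sys.argv[1]}.png",s["pixels"][:,:,::-1])
E
python3 plan.py -1 .611 .253 .23 .88; python3 look.py w1
```

```text
t 1.35 at [0.6246 0.2377 0.2134] psi 0.87 tilt 0.02 w 0.0854 F [-1.3 -0.4 -0.6]
[-1, -16.5, 2.5, -20.5, -0.01, -0.007, 0.019, -1, 0, 0, 0, 0, 0, 0, -1, 0, 0, 0, 0, 0, 0, -1, 0, 0, 0, 0, 0, 0, -1, 0, 0, 0, 0, 0, 0]
```

View pics/w1.png

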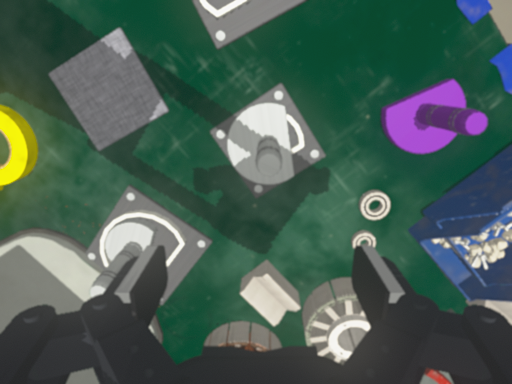

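The wrist view shows the large driver on the small stand, with its grip top near (268,165). The stand corners are at about (280,85), (326,157), (258,193) and (211,132). I'll cross-check these against the top-camera estimates.

Run:
```python
from h import *
s=dict(np.load("w1.npz")); o={"tool_pos":s["o_pos"],"orientation":s["o_rot"]}
w=px2w(s,[(280,85),(326,157),(258,193),(211,132)],.006,o); print(w[:,:2].round(4),w.mean(0).round(4))
print(w2px(s,[[.6104,.2527,.11],[.6104,.2527,.029]],o).round(1))
im=s["pixels"][:,:,::-1].copy()
im=cv2.resize(im,None,fx=3,fy=3,interpolation=cv2.INTER_CUBIC)
def dr(P,c): cv2.polylines(im,[np.int32(w2px(s,P,o)*3+1)],False,c,1,cv2.LINE_AA)
dr(sq(.088,.613,.2533,-.117,.006),(0,0,255))
dr(D(.04,.021,.6104,.2527,.987,.029),(255,0,0))
t=np.linspace(0,6.3,40); dr(np.c_[.6104+.01*np.cos(t),.2527+.01*np.sin(t),0*t+.11],(0,255,0))
dr(sq(.112,.6178,.0656,.204,.006),(0,0,255)); dr(D(.033,.016,.6053,.0641,.531,.02),(255,0,0));dr(D(.046,.027,.6178,.0656,.204,.015),(255,0,255))
dr(np.c_[.6053+.01*np.cos(t),.0641+.01*np.sin(t),0*t+.101],(0,255,0)); dr(sq(.09,.4686,.163,-.213,.004),(0,0,255))
cv2.imwrite("pics/w1o.png",im[200:800,100:1000][:, :800])
```

```text
[[0.5756 0.2996]
 [0.6624 0.2908]
 [0.6472 0.2107]
 [0.5658 0.2163]] [0.6127 0.2544 0.006 ]
[[266.3 166.8]
 [266.1 146.4]]
```

View pics/w1o.png

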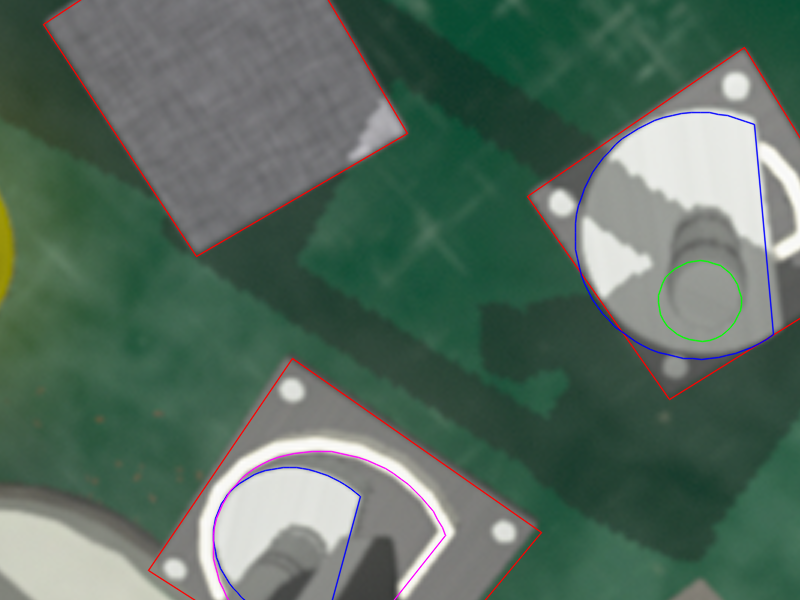

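The overlay matches within about 1 mm. A rim corner is visible, and it shows that the small stand's flat points along +x (yaw −0.117). Next is the descent on the large driver.

```bash
python3 plan.py -1 .611 .2525 .19 .88 .611 .2525 .13 .88 .611 .2525 .09 .88
```

```text
t 1.4 at [0.6223 0.2396 0.2137] psi 0.873 tilt 0.022 w 0.0856 F [-0.2  0.3 -0.1]
[-1, 24, 3, -16.5, -0.007, -0.01, 0.019, -1, 30, 0, 0, 0, 0, 0, -1, 30, 0, 0, 0, 0, 0, -1, 40, 0, -0.5, 0, 0, 0, -1, 0, 0, 0, 0, 0, 0]
```

Emit:
arm_command --rows '[-1, 24, 3, -16.5, -0.007, -0.01, 0.019, -1, 30, 0, 0, 0, 0, 0, -1, 25, 0, 0, 0, 0, 0, -1, 15, 0, 0, 0, 0, 0, -1, 0, 0, 0, 0, 0, 0]'

```text
time_s: 1.82
tool_pos: [0.6086, 0.2552, 0.117]
orientation: [0.542, 1.504, -0.537]
force: [-0.6, -0.2, -0.5]
width: 0.0852
```

```bash
python3 plan.py -1 .611 .2525 .085 .88
```

```text
t 1.82 at [0.6086 0.2552 0.117 ] psi 0.882 tilt 0.003 w 0.0852 F [-0.6 -0.2 -0.5]
[-1, 32, -0.5, 3.5, 0.002, -0.002, -0.003, -1, 0, 0, 0, 0, 0, 0, -1, 0, 0, 0, 0, 0, 0, -1, 0, 0, 0, 0, 0, 0, -1, 0, 0, 0, 0, 0, 0]
```

Emit:
arm_command --rows '[-1, 15, -0.5, 3, 0, 0, -0.003, -1, 12, 0, 0, 0, 0, 0, -1, 4, 0, 0, 0, 0, 0, -1, 0, 0, 0, 0, 0, 0, -1, 0, 0, 0, 0, 0, 0]'

```text
time_s: 2.23
tool_pos: [0.609, 0.2555, 0.0852]
orientation: [0.537, 1.505, -0.535]
force: [-0.7, 0.1, 0.8]
width: 0.0857
```

```bash
python3 plan.py -1 .611 .2525 .085 .88
```

```text
t 2.23 at [0.609  0.2555 0.0852] psi 0.886 tilt 0.002 w 0.0857 F [-0.7  0.1  0.8]
[-1, 0, -1, 3.5, 0.006, -0.002, -0.001, -1, 0, 0, 0, 0, 0, 0, -1, 0, 0, 0, 0, 0, 0, -1, 0, 0, 0, 0, 0, 0, -1, 0, 0, 0, 0, 0, 0]
```

Emit:
arm_command --rows '[-1, 0, -1, 3.5, 0.006, 0, 0, 1, 0, 0, 0.5, 0, 0, 0, 1, 0, 0, 0, 0, 0, 0, 1, 0, 0, 0, 0, 0, 0, 1, 0, 0, 0, 0, 0, 0]'

```text
time_s: 2.65
tool_pos: [0.6141, 0.2522, 0.0895]
orientation: [0.546, 1.498, -0.537]
force: [0.1, 0.3, -0.5]
width: 0.0387
```

Emit:
arm_command --rows '[1, 0, 0, 0, 0, 0, 0, 1, 0, 0, 0, 0, 0, 0, 1, 0, 0, 0, 0, 0, 0, 1, 0, 0, 0, 0, 0, 0, 1, 0, 0, 0, 0, 0, 0]'

```text
time_s: 3.07
tool_pos: [0.6146, 0.2523, 0.0904]
orientation: [0.547, 1.497, -0.536]
force: [0.1, 0.7, -0.2]
width: 0.0185
```

```bash
python3 plan.py 1 .611 .2525 .085 .88
```

```text
t 3.07 at [0.6146 0.2523 0.0904] psi 0.878 tilt 0.009 w 0.0185 F [ 0.1  0.7 -0.2]
[1, 5.5, -2, -3, -0.002, 0.003, -0.008, 1, 0, 0, 0, 0, 0, 0, 1, 0, 0, 0, 0, 0, 0, 1, 0, 0, 0, 0, 0, 0, 1, 0, 0, 0, 0, 0, 0]
```

```bash
python3 plan.py 1 .613 .252 .15 .878 .48 .169 .16 .15 .4686 .163 .13 .1
```

```text
t 3.07 at [0.6146 0.2523 0.0904] psi 0.878 tilt 0.009 w 0.0185 F [ 0.1  0.7 -0.2]
[1, -30, -0.5, -0.5, 0, 0.001, -0.004, 1, -29.5, -0.5, -0.5, 0, 0.002, -0.004, 1, -1.5, -21, -7, 0.104, 0, 0, 1, -1.5, -22, -5, 0.104, 0, 0, 1, -1.5, -22.5, -2.5, 0.104, 0, 0]
[1, -1.5, -22.5, 0, 0.104, 0, 0, 1, -1.5, -22, 2, 0.104, 0, 0, 1, -1.5, -22, 4.5, 0.104, 0, 0, 1, -1, -21, 6.5, 0.104, 0, 0, 1, 30, -12.5, 4.5, 0.05, 0, 0]
```

Emit:
arm_command --rows '[1, -30, -0.5, -0.5, 0, 0.001, -0.004, 1, -29.5, -0.5, -0.5, 0, 0.002, -0.004, 1, -1.5, -21, -7, 0.104, 0, 0, 1, -1.5, -22, -5, 0.104, 0, 0, 1, -1.5, -22.5, -2.5, 0.104, 0, 0]'

```text
time_s: 3.48
tool_pos: [0.5516, 0.216, 0.1441]
orientation: [0.781, 1.437, -0.804]
force: [0.6, 0.1, -7.0]
width: 0.0186
```

Emit:
arm_command --rows '[1, -1.5, -22.5, 0, 0.104, 0, 0, 1, -1.5, -22, 2, 0.104, 0, 0, 1, -1.5, -22, 4.5, 0.104, 0, 0, 1, -1, -21, 6.5, 0.104, 0, 0, 1, 10, -12.5, 4.5, 0.05, 0, 0]'

```text
time_s: 3.9
tool_pos: [0.4525, 0.1598, 0.1329]
orientation: [1.137, 1.259, -1.194]
force: [0.7, -0.5, -5.9]
width: 0.0186
```

```bash
python3 plan.py 1 .4686 .163 .11 .1
```

```text
t 3.9 at [0.4525 0.1598 0.1329] psi 0.064 tilt 0.039 w 0.0186 F [ 0.7 -0.5 -5.9]
[1, 22.5, 17, -2.5, -0.036, 0.008, 0.038, 1, 0, 0, 0, 0, 0, 0, 1, 0, 0, 0, 0, 0, 0, 1, 0, 0, 0, 0, 0, 0, 1, 0, 0, 0, 0, 0, 0]
```

Emit:
arm_command --rows '[1, 10, 16, -2, -0.036, 0.008, 0.038, 1, 10, 0, 0, 0, 0, 0, 1, 4, 0, 0, 0, 0, 0, 1, 0, 0, 0, 0, 0, 0, 1, 0, 0, 0, 0, 0, 0]'

```text
time_s: 4.32
tool_pos: [0.4568, 0.1594, 0.0969]
orientation: [1.123, 1.268, -1.155]
force: [0.2, 0.3, -6.4]
width: 0.0184
```

```bash
python3 plan.py 1 .4686 .163 .09 .1
```

```text
t 4.32 at [0.4568 0.1594 0.0969] psi 0.098 tilt 0.023 w 0.0184 F [ 0.2  0.3 -6.4]
[1, 6.5, 12, -2.5, -0.002, 0.003, 0.023, 1, 0, 0, 0, 0, 0, 0, 1, 0, 0, 0, 0, 0, 0, 1, 0, 0, 0, 0, 0, 0, 1, 0, 0, 0, 0, 0, 0]
```

Emit:
arm_command --rows '[1, 0, 11, -2.5, 0, 0.003, 0.023, 1, 0, 0, 0, 0, 0, 0, 1, 0, 0, 0, 0, 0, 0, 1, 0, 0, 0, 0, 0, 0, 1, 0, 0, 0, 0, 0, 0]'

```text
time_s: 4.73
tool_pos: [0.47, 0.1642, 0.0974]
orientation: [1.138, 1.253, -1.134]
force: [0.6, -0.2, -6.6]
width: 0.0187
```

```bash
python3 plan.py 1 .4686 .163 .083 .1
```

```text
t 4.73 at [0.47   0.1642 0.0974] psi 0.098 tilt 0.003 w 0.0187 F [ 0.6 -0.2 -6.6]
[1, 14.5, -1.5, 1, -0.002, -0.001, -0.003, 1, 0, 0, 0, 0, 0, 0, 1, 0, 0, 0, 0, 0, 0, 1, 0, 0, 0, 0, 0, 0, 1, 0, 0, 0, 0, 0, 0]
```

Emit:
arm_command --rows '[1, 8, -1.5, 1, 0, 0, -0.003, 1, 5, 0, 0, 0, 0, 0, 1, 3, 0, 0, 0, 0, 0, 1, 2, 0, 0, 0, 0, 0, 1, 0, 0, 0, 0, 0, 0]'

```text
time_s: 5.15
tool_pos: [0.4695, 0.1633, 0.0793]
orientation: [1.139, 1.253, -1.134]
force: [-0.8, -0.2, -3.1]
width: 0.0187
```

```bash
python3 plan.py 1 .4686 .163 .079 .1
```

```text
t 5.15 at [0.4695 0.1633 0.0793] psi 0.098 tilt 0.003 w 0.0187 F [-0.8 -0.2 -3.1]
[1, 0.5, -1, 0, -0.002, -0.001, -0.003, 1, 0, 0, 0, 0, 0, 0, 1, 0, 0, 0, 0, 0, 0, 1, 0, 0, 0, 0, 0, 0, 1, 0, 0, 0, 0, 0, 0]
```

Emit:
arm_command --rows '[-1, 0, 0, 0, 0, 0, 0, -1, 0, 0, 0, 0, 0, 0, -1, 0, 0, 0, 0, 0, 0, -1, 0, 0, 0, 0, 0, 0, -1, -5, 0, 0, 0, 0, 0]'

```text
time_s: 5.57
tool_pos: [0.4729, 0.164, 0.0891]
orientation: [1.145, 1.248, -1.126]
force: [0.6, 0.0, 0.1]
width: 0.0777
```

Emit:
arm_command --rows '[-1, -25, 0, 0, 0, 0, 0, -1, -40, 0, 0, 0, 0, 0, -1, -20, 0, 0, 0, 0, 0, -1, 0, 0, 0, 0, 0, 0, -1, 0, 0, 0, 0, 0, 0]'

```text
time_s: 5.98
tool_pos: [0.4726, 0.1638, 0.1808]
orientation: [1.147, 1.245, -1.123]
force: [0.4, -0.5, -0.2]
width: 0.0855
```

```bash
python3 look.py w2;  python3 plan.py -1 .4677 .3358 .165 .1
```

```text
t 6.03 at [0.4727 0.1639 0.1808] psi 0.098 tilt 0.017 w 0.0854 F [-0.3 -0.5  0.9]
[-1, 3.5, 2.5, -34.5, 0, -0.001, -0.003, -1, 3, 2.5, -34.5, 0, -0.001, -0.003, -1, 3.5, 2, -34, -0.001, 0, -0.004, -1, 3, 2.5, -34.5, 0, -0.001, -0.003, -1, 3, 2.5, -34, -0.001, 0, -0.004]
```

View pics/w2.png

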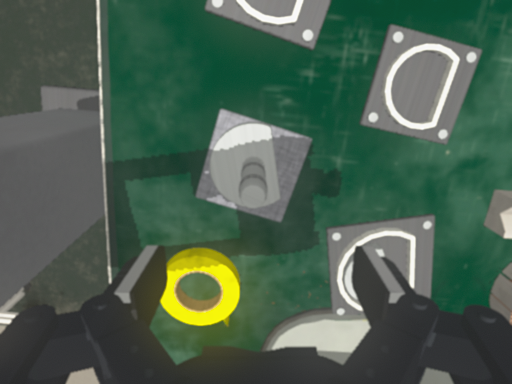

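The large driver stands upright on the pad at about (250,165). The small stand is empty and its flat faces +x (image right), as assumed. Next, the small driver.

Emit:
arm_command --rows '[-1, 3.5, 2.5, -34.5, 0, 0, -0.003, -1, 3, 2.5, -34.5, 0, 0, -0.003, -1, 3.5, 2, -34, 0, 0, -0.004, -1, 3, 2.5, -34.5, 0, 0, -0.003, -1, 3, 2.5, -20, 0, 0, -0.004]'

```text
time_s: 6.45
tool_pos: [0.4688, 0.3212, 0.1582]
orientation: [1.14, 1.252, -1.152]
force: [-0.5, -1.0, -0.5]
width: 0.0856
```

Emit:
arm_command --rows '[-1, 0, 0, 0, 0, 0, 0, -1, 0, 0, 0, 0, 0, 0, -1, 0, 0, 0, 0, 0, 0, -1, 0, 0, 0, 0, 0, 0, -1, 0, 0, 0, 0, 0, 0]'

```text
time_s: 6.87
tool_pos: [0.4649, 0.3215, 0.1492]
orientation: [1.125, 1.259, -1.161]
force: [-0.4, 0.2, -0.2]
width: 0.0853
```

```bash
python3 look.py w3;  python3 plan.py -1 .4677 .3358 .13 .1
python3 - <<'E'
from h import *
def open_(f):
    s=dict(np.load(f)); return s,{"tool_pos":s["o_pos"],"orientation":s["o_rot"]}
out=[]
t=np.linspace(0,6.3,40)
s,o=open_("w2.npz"); im=cv2.resize(s["pixels"][:,:,::-1],None,fx=3,fy=3,interpolation=cv2.INTER_CUBIC)
def dr(P,c): cv2.polylines(im,[np.int32(w2px(s,P,o)*3+1)],False,c,1,cv2.LINE_AA)
x,y=.4695,.1633
dr(D(.04,.021,x,y,.207,.018),(255,0,0)); dr(np.c_[x+.01*np.cos(t),y+.01*np.sin(t),0*t+.099],(0,255,0)); dr(D(.032,.0165,.613,.2533,-.117,.015),(255,0,255))
a=im[300:600,560:960].copy(); b=im[50:450,1050:1450][:300].copy()
s,o=open_("w3.npz"); im=cv2.resize(s["pixels"][:,:,::-1],None,fx=3,fy=3,interpolation=cv2.INTER_CUBIC)
x,y=.4677,.3358
dr(D(.026,.0105,x,y,-.678,.02),(255,0,0)); dr(np.c_[x+.01*np.cos(t),y+.01*np.sin(t),0*t+.101],(0,255,0)); dr(D(.039,.022,.4746,.3329,-.227,.015),(255,0,255))
c=w2px(s,[[x,y,.05]],o)[0]*3; print(c/3); u,v=np.int32(c); c=im[max(v-150,0):,max(u-400,0):][:300,:800]
cv2.imwrite("pics/o3.png",np.vstack([np.hstack([a,b]),cv2.copyMakeBorder(c,0,300-c.shape[0],0,800-c.shape[1],cv2.BORDER_CONSTANT)]))
E
```

```text
t 6.92 at [0.465  0.3214 0.1493] psi 0.091 tilt 0.022 w 0.0851 F [-0.1 -0.3 -0.7]
[-1, 19, 4.5, -14.5, -0.009, 0.008, 0.021, -1, 0, 0, 0, 0, 0, 0, -1, 0, 0, 0, 0, 0, 0, -1, 0, 0, 0, 0, 0, 0, -1, 0, 0, 0, 0, 0, 0]
[268.72644611 174.60896733]
```

View pics/o3.png

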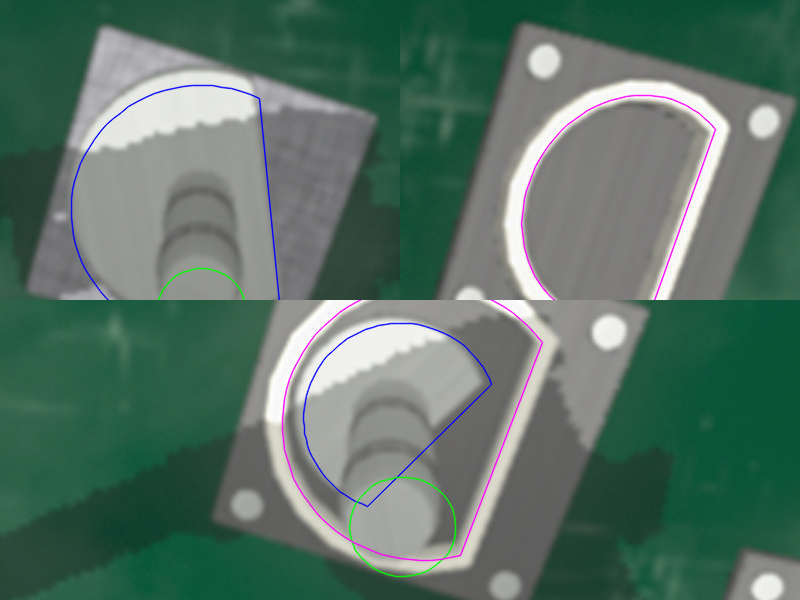

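The overlays show the small stand's pocket matches. The small driver is about 2 mm toward −x of my estimate, at (0.466, 0.3365), and its yaw agrees. The large driver on the pad is about 2 mm toward +y of the TCP.

Emit:
arm_command --rows '[-1, 15, 1, -15.5, -0.009, 0.008, 0.021, -1, 20, 0, 0, 0, 0, 0, -1, 10, 0, 0, 0, 0, 0, -1, 0, 0, 0, 0, 0, 0, -1, 0, 0, 0, 0, 0, 0]'

```text
time_s: 7.33
tool_pos: [0.4671, 0.3336, 0.1062]
orientation: [1.145, 1.248, -1.134]
force: [0.4, -0.2, -0.1]
width: 0.0849
```

```bash
python3 plan.py -1 .466 .3365 .078 .1
```

```text
t 7.33 at [0.4671 0.3336 0.1062] psi 0.093 tilt 0.007 w 0.0849 F [ 0.4 -0.2 -0.1]
[-1, 28, -1, -3, -0.007, -0.002, -0.007, -1, 0, 0, 0, 0, 0, 0, -1, 0, 0, 0, 0, 0, 0, -1, 0, 0, 0, 0, 0, 0, -1, 0, 0, 0, 0, 0, 0]
```

Emit:
arm_command --rows '[-1, 14, -1, -3, -0.007, -0.002, -0.007, -1, 10, 0, 0, 0, 0, 0, -1, 6, 0, 0, 0, 0, 0, -1, 0, 0, 0, 0, 0, 0, -1, 0, 0, 0, 0, 0, 0]'

```text
time_s: 7.75
tool_pos: [0.4676, 0.3363, 0.0758]
orientation: [1.138, 1.253, -1.134]
force: [0.4, -0.1, 0.3]
width: 0.0854
```

```bash
python3 plan.py -1 .466 .3365 .078 .1
```

```text
t 7.75 at [0.4676 0.3363 0.0758] psi 0.099 tilt 0.003 w 0.0854 F [ 0.4 -0.1  0.3]
[-1, -2, -1.5, -0.5, -0.001, -0.001, -0.003, -1, 0, 0, 0, 0, 0, 0, -1, 0, 0, 0, 0, 0, 0, -1, 0, 0, 0, 0, 0, 0, -1, 0, 0, 0, 0, 0, 0]
```

Emit:
arm_command --rows '[-1, 0, -1.5, -0.5, 0, 0, 0, 1, 0, 0, 0, 0, 0, 0, 1, 0, 0, 0, 0, 0, 0, 1, 0, 0, 0, 0, 0, 0, 1, 0, 0, 0, 0, 0, 0]'

```text
time_s: 8.17
tool_pos: [0.4665, 0.3372, 0.077]
orientation: [1.139, 1.252, -1.132]
force: [0.1, 1.1, 0.0]
width: 0.039
```

Emit:
arm_command --rows '[1, 0, 0, 0, 0, 0, 0, 1, 0, 0, 0, 0, 0, 0, 1, 0, 0, 0, 0, 0, 0, 1, 0, 0, 0, 0, 0, 0, 1, 0, 0, 0, 0, 0, 0]'

```text
time_s: 8.58
tool_pos: [0.4665, 0.3374, 0.0775]
orientation: [1.14, 1.252, -1.131]
force: [-0.3, -0.1, -1.4]
width: 0.0191
```

```bash
python3 plan.py 1 .468 .336 .14 .1 .603 .2553 .16 .66
```

```text
t 8.58 at [0.4665 0.3374 0.0775] psi 0.099 tilt 0.006 w 0.0191 F [-0.3 -0.1 -1.4]
[1, -31, 1, 0.5, 0, -0.001, -0.003, 1, -31.5, 0.5, 1, -0.001, -0.001, -0.002, 1, -4, 25.5, 19, -0.112, 0, 0, 1, -4, 23, 21.5, -0.112, 0, 0, 1, -4, 20.5, 24, -0.112, 0, 0]
[1, -4, 17.5, 26, -0.112, 0, 0, 1, -4, 15, 27.5, -0.112, 0, 0, 1, 0, 0, 0, 0, 0, 0, 1, 0, 0, 0, 0, 0, 0, 1, 0, 0, 0, 0, 0, 0]
```

Emit:
arm_command --rows '[1, -31, 1, 0.5, 0, 0, -0.003, 1, -31.5, 0.5, 1, 0, 0, -0.002, 1, -4, 25.5, 19, -0.112, 0, 0, 1, -4, 23, 21.5, -0.112, 0, 0, 1, -4, 20.5, 24, -0.112, 0, 0]'

```text
time_s: 9.0
tool_pos: [0.5423, 0.2884, 0.1462]
orientation: [0.857, 1.405, -0.877]
force: [-0.3, 0.9, -3.4]
width: 0.0184
```

Emit:
arm_command --rows '[1, -4, 17.5, 26, -0.112, 0, 0, 1, -4, 15, 27.5, -0.112, 0, 0, 1, 0, 0, 0, 0, 0, 0, 1, 0, 0, 0, 0, 0, 0, 1, 0, 0, 0, 0, 0, 0]'

```text
time_s: 9.42
tool_pos: [0.6035, 0.2504, 0.1478]
orientation: [0.676, 1.475, -0.704]
force: [-0.1, -0.7, -4.5]
width: 0.019
```

```bash
python3 plan.py 1 .613 .2533 .12 .66
```

```text
t 9.42 at [0.6035 0.2504 0.1478] psi 0.689 tilt 0.023 w 0.019 F [-0.1 -0.7 -4.5]
[1, 27.5, 10, 4, 0.029, -0.007, 0.022, 1, 0, 0, 0, 0, 0, 0, 1, 0, 0, 0, 0, 0, 0, 1, 0, 0, 0, 0, 0, 0, 1, 0, 0, 0, 0, 0, 0]
```

Emit:
arm_command --rows '[1, 15, 9, 4, 0.029, -0.007, 0.022, 1, 18, 0, 0, 0, 0, 0, 1, 10, 0, 0, 0, 0, 0, 1, 0, 0, 0, 0, 0, 0, 1, 0, 0, 0, 0, 0, 0]'

```text
time_s: 9.83
tool_pos: [0.608, 0.2552, 0.1]
orientation: [0.709, 1.456, -0.715]
force: [-0.1, 0.2, -3.3]
width: 0.0184
```

```bash
python3 plan.py 1 .613 .2533 .095 .66
```

```text
t 9.83 at [0.608  0.2552 0.1   ] psi 0.659 tilt 0.006 w 0.0184 F [-0.1  0.2 -3.3]
[1, 5, 3, 4.5, -0.001, -0.003, 0.006, 1, 0, 0, 0, 0, 0, 0, 1, 0, 0, 0, 0, 0, 0, 1, 0, 0, 0, 0, 0, 0, 1, 0, 0, 0, 0, 0, 0]
```

Base is at about 28 mm, still above the rim. I'll centre it here and look once before inserting.

Emit:
arm_command --rows '[1, 2, 3, 4.5, 0, -0.003, 0.006, 1, 0, 0, 0, 0, 0, 0, 1, 0, 0, 0, 0, 0, 0, 1, 0, 0, 0, 0, 0, 0, 1, 0, 0, 0, 0, 0, 0]'

```text
time_s: 10.25
tool_pos: [0.6135, 0.2548, 0.1007]
orientation: [0.712, 1.449, -0.707]
force: [-0.4, 0.1, -3.5]
width: 0.0187
```

```bash
python3 look.py w4;  python3 plan.py 1 .613 .2533 .079 .66
cat > ov.py <<'E'
# ov.py npz out rad flat stand_rad stand_flat sx sy syaw dx dy dyaw dz
import sys
from h import *
s=dict(np.load(sys.argv[1]+".npz")); o={"tool_pos":s["o_pos"],"orientation":s["o_rot"]}
dr_,df,sr,sf,sx,sy,syaw,dx,dy,dyaw,dz=map(float,sys.argv[3:])
im=cv2.resize(s["pixels"][:,:,::-1],None,fx=3,fy=3,interpolation=cv2.INTER_CUBIC); t=np.linspace(0,6.3,40)
def dr(P,c): cv2.polylines(im,[np.int32(w2px(s,P,o)*3+1)],False,c,1,cv2.LINE_AA)
dr(D(sr,sf,sx,sy,syaw,.015),(255,0,255)); dr(D(dr_,df,dx,dy,dyaw,dz+.014),(255,0,0)); dr(np.c_[dx+.01*np.cos(t),dy+.01*np.sin(t),0*t+dz+.095],(0,255,0))
u,v=np.int32(w2px(s,[[sx,sy,.04]],o)[0]*3); cv2.imwrite(f"pics/{sys.argv[2]}.png",im[max(v-250,0):v+250,max(u-300,0):u+300])
E
python3 - <<'E'
import numpy as np,subprocess
s=np.load("w4.npz");p=s["o_pos"]
subprocess.run(f"python3 ov.py w4 o4 .026 .0105 .032 .0165 .613 .2533 -.117 {p[0]} {p[1]} -.117 {p[2]-.0715}".split(),cwd=".")
E
```

```text
t 10.3 at [0.6137 0.2549 0.101 ] psi 0.661 tilt 0.005 w 0.0185 F [ 0.3  1.  -3. ]
[1, 22, -1.5, 1, 0.001, 0.001, -0.004, 1, 0, 0, 0, 0, 0, 0, 1, 0, 0, 0, 0, 0, 0, 1, 0, 0, 0, 0, 0, 0, 1, 0, 0, 0, 0, 0, 0]
```

View pics/o4.png

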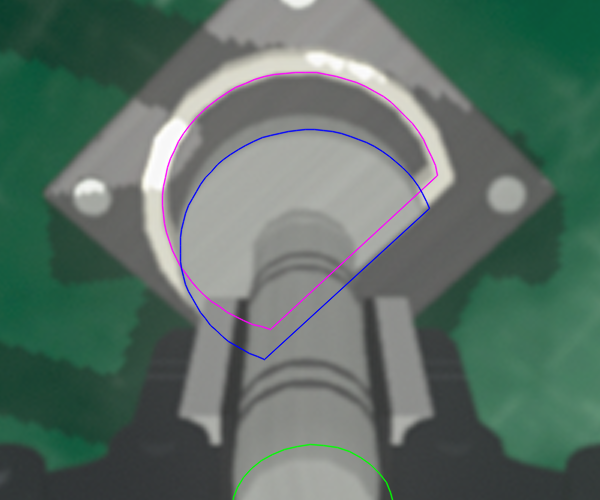

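The overlay shows the flat aligned with the pocket. The foot sits about 2.5 mm toward image up (tool −z) of where the TCP would put it. I'll shift by that and lower.

Emit:
arm_command --rows '[1, 6, -1.5, 3, 0, 0, -0.004, 1, 6, 0, 0, 0, 0, 0, 1, 5, 0, 0, 0, 0, 0, 1, 3, 0, 0, 0, 0, 0, 1, 2, 0, 0, 0, 0, 0]'

```text
time_s: 10.72
tool_pos: [0.6153, 0.2511, 0.0784]
orientation: [0.711, 1.448, -0.709]
force: [0.8, -0.3, -3.6]
width: 0.0186
```

```bash
python3 plan.py 1 .6140 .2515 .078 .66
```

```text
t 10.72 at [0.6153 0.2511 0.0784] psi 0.661 tilt 0.004 w 0.0186 F [ 0.8 -0.3 -3.6]
[1, 0.5, -1, -1, 0.001, 0.003, -0.003, 1, 0, 0, 0, 0, 0, 0, 1, 0, 0, 0, 0, 0, 0, 1, 0, 0, 0, 0, 0, 0, 1, 0, 0, 0, 0, 0, 0]
```

Emit:
arm_command --rows '[1, 1.5, -1, -1, 0, 0, 0, 1, 0.5, 0, 0, 0, 0, 0, 1, 0, 0, 0, 0, 0, 0, -1, 0, 0, 0, 0, 0, 0, -1, 0, 0, 0, 0, 0, 0]'

```text
time_s: 11.13
tool_pos: [0.6154, 0.2515, 0.0787]
orientation: [0.713, 1.444, -0.706]
force: [0.1, 0.6, 0.2]
width: 0.0418
```

Emit:
arm_command --rows '[-1, 0, 0, 0, 0, 0, 0, -1, 0, 0, 0, 0, 0, 0, -1, 0, 0, 0, 0, 0, 0, -1, -10, 0, 0, 0, 0, 0, -1, -30, 0, 0, 0, 0, 0]'

```text
time_s: 11.55
tool_pos: [0.6119, 0.2509, 0.1141]
orientation: [0.708, 1.453, -0.713]
force: [0.2, 0.0, -0.8]
width: 0.0852
```

Emit:
arm_command --rows '[-1, -40, 0, 0, 0, 0, 0, -1, -20, 0, 0, 0, 0, 0, -1, 0, 0, 0, 0, 0, 0, -1, 0, 0, 0, 0, 0, 0, -1, 0, 0, 0, 0, 0, 0]'

```text
time_s: 11.97
tool_pos: [0.6144, 0.252, 0.1864]
orientation: [0.714, 1.443, -0.704]
force: [0.3, -0.6, -0.2]
width: 0.0853
```

```bash
python3 look.py w5; python3 ov.py w5 o5 .026 .0105 .032 .0165 .613 .2533 -.117 .613 .2533 -.117 .006;  python3 plan.py -1 .6053 .075 .2 .1
```

```text
t 12.02 at [0.6141 0.2519 0.1856] psi 0.661 tilt 0.009 w 0.0854 F [ 0.2 -0.9  0.1]
[-1, -3, -23, 27, 0.112, 0, -0.002, -1, -3, -20, 29, 0.112, 0.001, -0.002, -1, -3, -16.5, 31.5, 0.112, 0, -0.002, -1, -2.5, -13, 33, 0.112, 0.001, -0.002, -1, -3, -9, 34, 0.113, 0, -0.001]
```

View pics/o5.png

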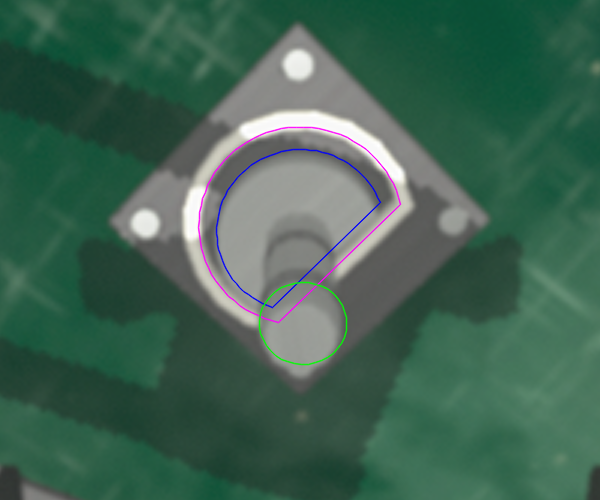

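The small driver is seated, flat aligned, within about 1 mm of the pocket axis. Now I'll go over to the medium driver, keeping clear of the machine.

Emit:
arm_command --rows '[-1, -3, -22, 26, 0.112, 0, -0.002, -1, -3, -19, 28, 0.112, 0, -0.002, -1, -3, -16, 30, 0.112, 0, -0.002, -1, -2.5, -13, 31, 0.112, 0, -0.002, -1, -3, -7, 25, 0.11, 0, 0]'

```text
time_s: 12.43
tool_pos: [0.599, 0.0916, 0.1869]
orientation: [1.132, 1.264, -1.156]
force: [-0.2, -1.1, 0.4]
width: 0.0854
```

Emit:
arm_command --rows '[-1, 0, 0, 0, 0, 0, 0, -1, 0, 0, 0, 0, 0, 0, -1, 0, 0, 0, 0, 0, 0, -1, 0, 0, 0, 0, 0, 0, -1, 0, 0, 0, 0, 0, 0]'

```text
time_s: 12.85
tool_pos: [0.5957, 0.0872, 0.1789]
orientation: [1.129, 1.27, -1.172]
force: [-0.4, 0.1, -1.0]
width: 0.0853
```

```bash
python3 look.py w6; python3 ov.py w6 o6 .033 .016 .046 .027 .6178 .0656 .204 .6053 .0641 .531 .006;  python3 plan.py -1 .6053 .0641 .14 .1
```

```text
t 12.9 at [0.5957 0.0874 0.1788] psi 0.085 tilt 0.033 w 0.085 F [-0.9  0.4 -0.9]
[-1, 19.5, 4.5, 12, -0.008, 0, 0.016, -1, 19, 4, 12, -0.007, 0.001, 0.017, -1, 0, 0, 0, 0, 0, 0, -1, 0, 0, 0, 0, 0, 0, -1, 0, 0, 0, 0, 0, 0]
```

View pics/o6.png

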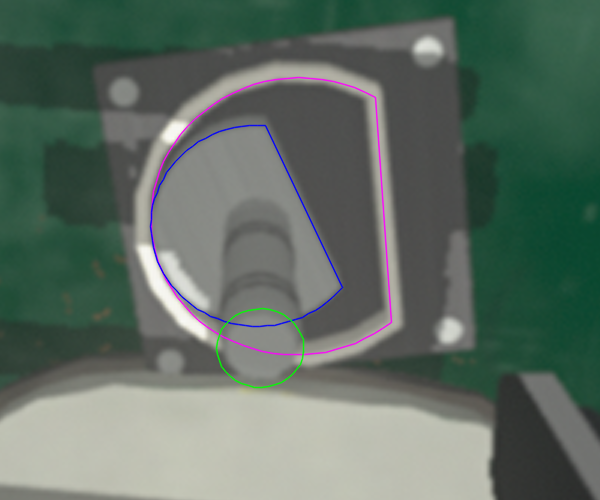

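The overlay confirms the medium driver at (0.605, 0.064) and the large stand's pocket. Descending.

Emit:
arm_command --rows '[-1, 18, 4.5, 12, -0.008, 0, 0.016, -1, 18, 3, 10, -0.007, 0, 0.017, -1, 10, 0, 0, 0, 0, 0, -1, 0, 0, 0, 0, 0, 0, -1, 0, 0, 0, 0, 0, 0]'

```text
time_s: 13.32
tool_pos: [0.6053, 0.0715, 0.1318]
orientation: [1.131, 1.257, -1.125]
force: [-0.1, -0.2, 0.6]
width: 0.0857
```

```bash
python3 plan.py -1 .6053 .0641 .078 .1
```

```text
t 13.32 at [0.6053 0.0715 0.1318] psi 0.109 tilt 0.003 w 0.0857 F [-0.1 -0.2  0.6]
[-1, 27, -0.5, 3.5, 0.005, -0.001, -0.002, -1, 27, -0.5, 4, 0.004, 0, -0.001, -1, 0, 0, 0, 0, 0, 0, -1, 0, 0, 0, 0, 0, 0, -1, 0, 0, 0, 0, 0, 0]
```

Emit:
arm_command --rows '[-1, 22, 1, 5, 0.005, 0, 0, -1, 16, 0, 2, 0.004, 0, 0, -1, 10, 0, 0, 0, 0, 0, -1, 4, 0, 0, 0, 0, 0, -1, 0, 0, 0, 0, 0, 0]'

```text
time_s: 13.73
tool_pos: [0.6102, 0.0689, 0.0835]
orientation: [1.139, 1.251, -1.123]
force: [-0.7, -1.0, -0.2]
width: 0.0853
```

```bash
python3 plan.py -1 .6053 .0641 .078 .1
```

```text
t 13.73 at [0.6102 0.0689 0.0835] psi 0.105 tilt 0.011 w 0.0853 F [-0.7 -1.  -0.2]
[-1, 5.5, -5.5, 4, 0.005, -0.002, -0.011, -1, 0, 0, 0, 0, 0, 0, -1, 0, 0, 0, 0, 0, 0, -1, 0, 0, 0, 0, 0, 0, -1, 0, 0, 0, 0, 0, 0]
```

Emit:
arm_command --rows '[-1, 4, -5, 5, 0.005, 0, -0.011, -1, 0, 0, 0, 0, 0, 0, -1, 0, 0, 0, 0, 0, 0, 1, 0, 0, 0, 0, 0, 0, 1, 0, 0, 0, 0, 0, 0]'

```text
time_s: 14.15
tool_pos: [0.6073, 0.0638, 0.0831]
orientation: [1.139, 1.253, -1.131]
force: [0.2, -0.1, -1.1]
width: 0.0638
```

```bash
python3 plan.py 1 .6053 .0641 .078 .1
```

```text
t 14.15 at [0.6073 0.0638 0.0831] psi 0.1 tilt 0.005 w 0.0638 F [ 0.2 -0.1 -1.1]
[1, 5, -2, -0.5, 0, -0.002, -0.005, 1, 0, 0, 0, 0, 0, 0, 1, 0, 0, 0, 0, 0, 0, 1, 0, 0, 0, 0, 0, 0, 1, 0, 0, 0, 0, 0, 0]
```

Emit:
arm_command --rows '[1, 5, -2, 0, 0, 0, -0.005, 1, 0, 0, 0, 0, 0, 0, 1, 0, 0, 0, 0, 0, 0, 1, 0, 0, 0, 0, 0, 0, 1, 0, 0, 0, 0, 0, 0]'

```text
time_s: 14.57
tool_pos: [0.6061, 0.0635, 0.0791]
orientation: [1.137, 1.255, -1.133]
force: [0.4, -0.1, 1.3]
width: 0.0187
```

Emit:
arm_command --rows '[1, 0, 0, 0, 0, 0, 0, 1, 0, 0, 0, 0, 0, 0, 1, 0, 0, 0, 0, 0, 0, 1, 0, 0, 0, 0, 0, 0, 1, 0, 0, 0, 0, 0, 0]'

```text
time_s: 14.98
tool_pos: [0.6061, 0.0635, 0.0791]
orientation: [1.137, 1.255, -1.133]
force: [0.1, -1.0, 0.8]
width: 0.0187
```

```bash
python3 plan.py 1 .607 .064 .19 .1 .54 .2 .2 -.3 .4746 .325 .19 -.658
```

```text
t 14.98 at [0.6061 0.0635 0.0791] psi 0.1 tilt 0.003 w 0.0187 F [ 0.1 -1.   0.8]
[1, -37, 0.5, 0, 0, -0.001, -0.001, 1, -37, 0.5, 0, 0, 0, -0.001, 1, -37, 0, -0.5, 0, -0.001, 0, 1, -2.5, -13, -35.5, 0.1, 0, 0, 1, -2.5, -17, -34, 0.1, 0, 0]
[1, -2.5, -20, -32, 0.1, 0, 0, 1, -2.5, -23, -30, 0.1, 0, 0, 1, 2.5, -25, -25, 0.09, 0, 0, 1, 2.5, -27, -22.5, 0.089, 0, 0, 1, 2.5, -29, -20.5, 0.09, 0, 0]
[1, 2.5, -30.5, -17.5, 0.089, 0, 0, 1, 0, 0, 0, 0, 0, 0, 1, 0, 0, 0, 0, 0, 0, 1, 0, 0, 0, 0, 0, 0, 1, 0, 0, 0, 0, 0, 0]
```

Emit:
arm_command --rows '[1, -37, 0.5, 0, 0, 0, 0, 1, -37, 0.5, 0, 0, 0, 0, 1, -37, 0, -0.5, 0, 0, 0, 1, -2.5, -13, -35.5, 0.1, 0, 0, 1, -2.5, -17, -34, 0.1, 0, 0]'

```text
time_s: 15.4
tool_pos: [0.572, 0.1263, 0.1872]
orientation: [1.285, 1.16, -1.308]
force: [-0.8, 1.2, -7.0]
width: 0.0187
```

Emit:
arm_command --rows '[1, -2.5, -20, -32, 0.1, 0, 0, 1, -2.5, -23, -30, 0.1, 0, 0, 1, 2.5, -25, -25, 0.09, 0, 0, 1, 2.5, -27, -22.5, 0.09, 0, 0, 1, 2.5, -29, -20.5, 0.09, 0, 0]'

```text
time_s: 15.82
tool_pos: [0.4888, 0.2946, 0.1816]
orientation: [1.63, 0.856, -1.669]
force: [1.6, 0.6, -4.6]
width: 0.0186
```

Emit:
arm_command --rows '[1, 2.5, -20, -12, 0.08, 0, 0, 1, 0, 0, 0, 0, 0, 0, 1, 0, 0, 0, 0, 0, 0, 1, 0, 0, 0, 0, 0, 0, 1, 0, 0, 0, 0, 0, 0]'

```text
time_s: 16.23
tool_pos: [0.4699, 0.3223, 0.17]
orientation: [1.664, 0.807, -1.735]
force: [1.0, 0.1, -6.3]
width: 0.0184
```

```bash
python3 plan.py 1 .4746 .3329 .12 -.658
```

```text
t 16.23 at [0.4699 0.3223 0.17  ] psi -0.692 tilt 0.039 w 0.0184 F [ 1.   0.1 -6.3]
[1, 25, -1, -6.5, -0.017, 0.015, 0.012, 1, 25, -1, -6, -0.016, 0.016, 0.012, 1, 0, 0, 0, 0, 0, 0, 1, 0, 0, 0, 0, 0, 0, 1, 0, 0, 0, 0, 0, 0]
```

Emit:
arm_command --rows '[1, 22, -1, -6.5, -0.017, 0.015, 0.012, 1, 22, -1, -6, -0.016, 0.016, 0.012, 1, 10, 0, 0, 0, 0, 0, 1, 0, 0, 0, 0, 0, 0, 1, 0, 0, 0, 0, 0, 0]'

```text
time_s: 16.65
tool_pos: [0.4785, 0.3276, 0.1143]
orientation: [1.679, 0.815, -1.678]
force: [-0.1, 0.0, -4.4]
width: 0.0185
```

```bash
python3 plan.py 1 .4746 .3329 .1 -.658
```

```text
t 16.65 at [0.4785 0.3276 0.1143] psi -0.665 tilt 0.003 w 0.0185 F [-0.1  0.  -4.4]
[1, 14, -6.5, -1.5, -0.007, 0.001, -0.003, 1, 0, 0, 0, 0, 0, 0, 1, 0, 0, 0, 0, 0, 0, 1, 0, 0, 0, 0, 0, 0, 1, 0, 0, 0, 0, 0, 0]
```

Emit:
arm_command --rows '[1, 8, -6, -1.5, -0.007, 0, -0.003, 1, 5, 0, 0, 0, 0, 0, 1, 0, 0, 0, 0, 0, 0, 1, 0, 0, 0, 0, 0, 0, 1, 0, 0, 0, 0, 0, 0]'

```text
time_s: 17.07
tool_pos: [0.4768, 0.332, 0.1034]
orientation: [1.679, 0.821, -1.674]
force: [0.2, -0.0, -5.3]
width: 0.0183
```

```bash
python3 look.py w7;  python3 plan.py 1 .4746 .3329 .08 -.658
python3 - <<'E'
import numpy as np,subprocess
s=np.load("w7.npz");p=s["o_pos"]
subprocess.run(f"python3 ov.py w7 o7 .033 .016 .039 .022 .4746 .3329 -.227 {p[0]} {p[1]} -.227 {p[2]-.0731}".split(),cwd=".")
E
```

```text
t 17.12 at [0.4769 0.3321 0.1037] psi -0.66 tilt 0.004 w 0.0186 F [-0.5 -0.5 -4.1]
[1, 23.5, -2.5, 1, -0.002, -0.003, -0.002, 1, 0, 0, 0, 0, 0, 0, 1, 0, 0, 0, 0, 0, 0, 1, 0, 0, 0, 0, 0, 0, 1, 0, 0, 0, 0, 0, 0]
```

View pics/o7.png

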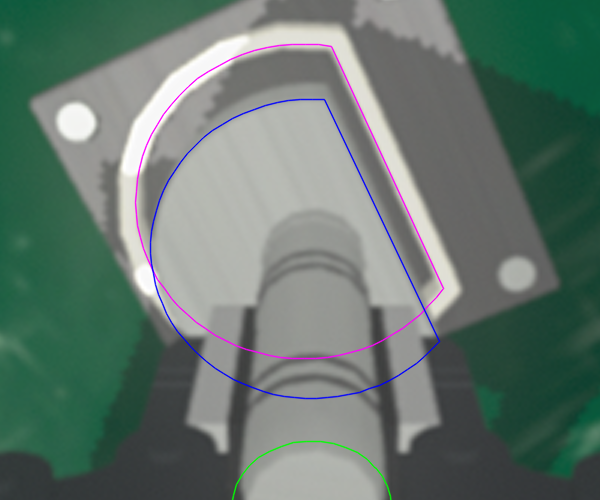

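Same picture as last time: yaw is aligned and the foot is about 3 mm toward tool −z. I'll apply the same kind of shift and lower.

Emit:
arm_command --rows '[1, 6, -2.5, 3.5, 0, 0, 0, 1, 6, 0, 0, 0, 0, 0, 1, 5, 0, 0, 0, 0, 0, 1, 3, 0, 0, 0, 0, 0, 1, 2, 0, 0, 0, 0, 0]'

```text
time_s: 17.53
tool_pos: [0.4731, 0.3315, 0.0815]
orientation: [1.683, 0.822, -1.67]
force: [0.3, -0.2, -4.5]
width: 0.019
```

```bash
python3 plan.py 1 .4726 .3309 .079 -.658
```

```text
t 17.53 at [0.4731 0.3315 0.0815] psi -0.66 tilt 0.007 w 0.019 F [ 0.3 -0.2 -4.5]
[1, 2.5, 0, 1, -0.002, -0.007, -0.003, 1, 0, 0, 0, 0, 0, 0, 1, 0, 0, 0, 0, 0, 0, 1, 0, 0, 0, 0, 0, 0, 1, 0, 0, 0, 0, 0, 0]
```

Emit:
arm_command --rows '[1, 2, 0, 1, 0, 0, 0, 1, 1, 0, 0, 0, 0, 0, 1, 1, 0, 0, 0, 0, 0, 1, 0.5, 0, 0, 0, 0, 0, 1, 0, 0, 0, 0, 0, 0]'

```text
time_s: 17.95
tool_pos: [0.4726, 0.3308, 0.0791]
orientation: [1.684, 0.822, -1.669]
force: [-1.1, -0.3, -3.7]
width: 0.0186
```

Emit:
arm_command --rows '[-1, 0, 0, 0, 0, 0, 0, -1, 0, 0, 0, 0, 0, 0, -1, 0, 0, 0, 0, 0, 0, -1, 0, 0, 0, 0, 0, 0, -1, -10, 0, 0, 0, 0, 0]'

```text
time_s: 18.37
tool_pos: [0.4743, 0.3315, 0.0899]
orientation: [1.688, 0.822, -1.665]
force: [-0.9, 0.2, -0.9]
width: 0.0779
```

Emit:
arm_command --rows '[-1, -30, 0, 0, 0, 0, 0, -1, -40, 0, 0, 0, 0, 0, -1, -20, 0, 0, 0, 0, 0, -1, 0, 0, 0, 0, 0, 0, -1, 0, 0, 0, 0, 0, 0]'

```text
time_s: 18.78
tool_pos: [0.4742, 0.3315, 0.1883]
orientation: [1.693, 0.822, -1.66]
force: [0.0, 0.1, 0.2]
width: 0.0856
```

```bash
python3 look.py w8; python3 ov.py w8 o8 .033 .016 .039 .022 .4746 .3329 -.227 .4746 .3329 -.227 .006;  python3 plan.py -1 .4686 .1755 .18 .1
```

```text
t 18.83 at [0.4743 0.3316 0.1884] psi -0.66 tilt 0.019 w 0.0855 F [0.6 0.3 0.5]
[-1, 1, 13, 18, -0.109, -0.002, -0.002, -1, 1, 11, 19.5, -0.108, -0.002, -0.002, -1, 1, 9, 20.5, -0.109, -0.002, -0.002, -1, 1, 6.5, 21.5, -0.108, -0.002, -0.002, -1, 1, 4, 22, -0.109, -0.002, -0.002]
[-1, 1, 2, 22, -0.108, -0.002, -0.002, -1, 1.5, -1, 22.5, -0.109, -0.002, -0.001, -1, 0, 0, 0, 0, 0, 0, -1, 0, 0, 0, 0, 0, 0, -1, 0, 0, 0, 0, 0, 0]
```

View pics/o8.png

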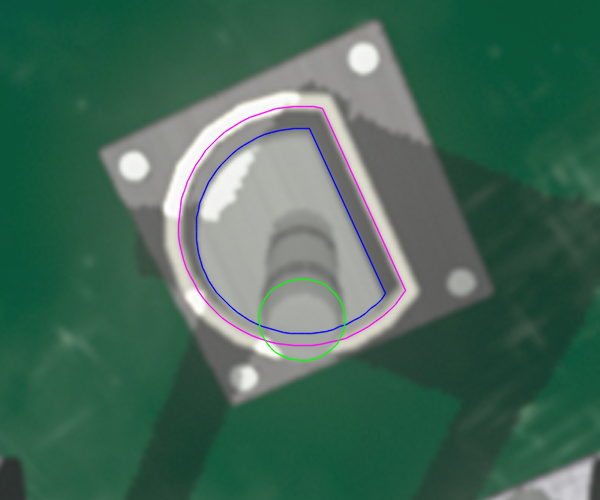

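The medium driver is seated in its pocket, aligned and centred. Last, the large driver from the pad to the large stand.

Emit:
arm_command --rows '[-1, 1, 13, 18, -0.109, 0, 0, -1, 1, 11, 19.5, -0.108, 0, 0, -1, 1, 9, 20.5, -0.109, 0, 0, -1, 1, 6.5, 21.5, -0.108, 0, 0, -1, 1, 4, 22, -0.109, 0, 0]'

```text
time_s: 19.25
tool_pos: [0.4678, 0.2192, 0.174]
orientation: [1.28, 1.169, -1.264]
force: [0.4, -0.3, -0.0]
width: 0.0851
```

Emit:
arm_command --rows '[-1, 1, 2, 22, -0.108, 0, 0, -1, 1, -1, 16, -0.09, 0, 0, -1, 0, 0, 0, 0, 0, 0, -1, 0, 0, 0, 0, 0, 0, -1, 0, 0, 0, 0, 0, 0]'

```text
time_s: 19.67
tool_pos: [0.4626, 0.1746, 0.1619]
orientation: [1.119, 1.271, -1.128]
force: [0.1, -0.6, -0.0]
width: 0.0858
```

```bash
python3 look.py w9; python3 ov.py w9 o9 .04 .021 .046 .027 .4690 .1655 .204 .4690 .1655 .204 .004;  python3 plan.py -1 .469 .1655 .13 .1
```

```text
t 19.72 at [0.4625 0.1749 0.1618] psi 0.118 tilt 0.01 w 0.0855 F [ 0.2 -0.8 -0.2]
[-1, 31.5, 5.5, 10, 0.018, -0.003, 0.01, -1, 0, 0, 0, 0, 0, 0, -1, 0, 0, 0, 0, 0, 0, -1, 0, 0, 0, 0, 0, 0, -1, 0, 0, 0, 0, 0, 0]
```

View pics/o9.png

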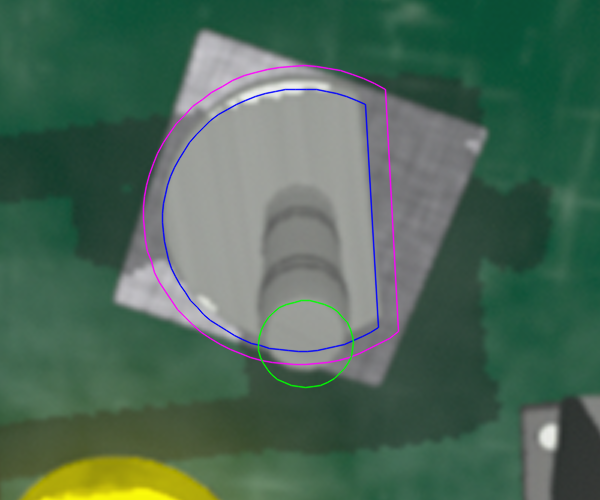

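The large driver stands upright on the pad with yaw about 0.20 as planned, roughly at (0.4685, 0.168).

Emit:
arm_command --rows '[-1, 16, 5.5, 8, 0.018, -0.003, 0.01, -1, 20, 0, 0, 0, 0, 0, -1, 12, 0, 0, 0, 0, 0, -1, 0, 0, 0, 0, 0, 0, -1, 0, 0, 0, 0, 0, 0]'

```text
time_s: 20.13
tool_pos: [0.4697, 0.1724, 0.1123]
orientation: [1.137, 1.255, -1.132]
force: [-0.3, 0.2, 0.0]
width: 0.0854
```

```bash
python3 plan.py -1 .4685 .168 .076 .1
```

```text
t 20.13 at [0.4697 0.1724 0.1123] psi 0.101 tilt 0.003 w 0.0854 F [-0.3  0.2  0. ]
[-1, 36.5, -1.5, 4.5, 0.001, -0.002, -0.003, -1, 0, 0, 0, 0, 0, 0, -1, 0, 0, 0, 0, 0, 0, -1, 0, 0, 0, 0, 0, 0, -1, 0, 0, 0, 0, 0, 0]
```

Emit:
arm_command --rows '[-1, 15, -1.5, 4.5, 0, 0, 0, -1, 12, 0, 0, 0, 0, 0, -1, 8, 0, 0, 0, 0, 0, -1, 2, 0, 0, 0, 0, 0, -1, 0, 0, 0, 0, 0, 0]'

```text
time_s: 20.55
tool_pos: [0.4714, 0.1714, 0.0783]
orientation: [1.14, 1.253, -1.124]
force: [-0.3, 1.1, -0.6]
width: 0.0855
```

```bash
python3 plan.py -1 .4685 .168 .076 .1
```

```text
t 20.55 at [0.4714 0.1714 0.0783] psi 0.103 tilt 0.01 w 0.0855 F [-0.3  1.1 -0.6]
[-1, 2, -3, 3, 0.003, -0.004, -0.01, -1, 0, 0, 0, 0, 0, 0, -1, 0, 0, 0, 0, 0, 0, -1, 0, 0, 0, 0, 0, 0, -1, 0, 0, 0, 0, 0, 0]
```

Emit:
arm_command --rows '[-1, 2, -3, 3.5, 0.003, 0, -0.01, -1, 0, 0, 0, 0, 0, 0, 1, 0, 0, 0, 0, 0, 0, 1, 0, 0, 0, 0, 0, 0, 1, 0, 0, 0, 0, 0, 0]'

```text
time_s: 20.97
tool_pos: [0.4704, 0.1681, 0.0793]
orientation: [1.14, 1.256, -1.13]
force: [-1.2, -0.6, -0.0]
width: 0.0513
```

Emit:
arm_command --rows '[1, 0, 0, 0, 0, 0, 0, 1, 0, 0, 0, 0, 0, 0, 1, 0, 0, 0, 0, 0, 0, 1, 0, 0, 0, 0, 0, 0, 1, 0, 0, 0, 0, 0, 0]'

```text
time_s: 21.38
tool_pos: [0.4703, 0.1681, 0.08]
orientation: [1.14, 1.256, -1.13]
force: [-0.1, -0.0, 0.2]
width: 0.0188
```

Emit:
arm_command --rows '[1, 0, 0, 0, 0, 0, 0, 1, 0, 0, 0, 0, 0, 0, 1, 0, 0, 0, 0, 0, 0, 1, 0, 0, 0, 0, 0, 0, 1, 0, 0, 0, 0, 0, 0]'

```text
time_s: 21.8
tool_pos: [0.4703, 0.1681, 0.08]
orientation: [1.14, 1.256, -1.13]
force: [-1.5, -0.7, 0.8]
width: 0.0185
```

```bash
python3 plan.py 1 .47 .168 .16 .1 .6 .08 .16 .1
```

```text
t 21.8 at [0.4703 0.1681 0.08  ] psi 0.1 tilt 0.006 w 0.0185 F [-1.5 -0.7  0.8]
[1, -40, 0, 0, 0, -0.002, -0.002, 1, -40, 0, -0.5, 0, -0.003, -0.002, 1, 0, 30, 25, 0, 0, 0, 1, 0, 30, 25.5, 0, 0, 0, 1, 0, 30, 25, 0, 0, 0]
[1, 0, 30.5, 25.5, 0, 0, 0, 1, 0, 0, 0, 0, 0, 0, 1, 0, 0, 0, 0, 0, 0, 1, 0, 0, 0, 0, 0, 0, 1, 0, 0, 0, 0, 0, 0]
```

Emit:
arm_command --rows '[1, -40, 0, 0, 0, 0, 0, 1, -40, 0, -0.5, 0, 0, 0, 1, 0, 30, 24, 0, 0, 0, 1, 0, 30, 24, 0, 0, 0, 1, 0, 28, 22, 0, 0, 0]'

```text
time_s: 22.22
tool_pos: [0.555, 0.1097, 0.1505]
orientation: [1.121, 1.279, -1.141]
force: [1.0, 1.4, -6.5]
width: 0.0183
```

Emit:
arm_command --rows '[1, 0, 20, 12, 0, 0, 0, 1, 0, 8, 0, 0, 0, 0, 1, 0, 0, 0, 0, 0, 0, 1, 0, 0, 0, 0, 0, 0, 1, 0, 0, 0, 0, 0, 0]'

```text
time_s: 22.63
tool_pos: [0.586, 0.0949, 0.1389]
orientation: [1.117, 1.284, -1.157]
force: [-0.7, 0.1, -7.3]
width: 0.0185
```

```bash
python3 plan.py 1 .6178 .0656 .12 .1
```

```text
t 22.63 at [0.586  0.0949 0.1389] psi 0.104 tilt 0.036 w 0.0185 F [-0.7  0.1 -7.3]
[1, 9, 14.5, 16.5, 0.002, -0.002, 0.018, 1, 9, 14.5, 16, 0.002, -0.002, 0.018, 1, 0, 0, 0, 0, 0, 0, 1, 0, 0, 0, 0, 0, 0, 1, 0, 0, 0, 0, 0, 0]
```

Emit:
arm_command --rows '[1, 4, 14.5, 15, 0.002, 0, 0.018, 1, 4, 14.5, 14, 0.002, 0, 0.018, 1, 0, 0, 0, 0, 0, 0, 1, 0, 0, 0, 0, 0, 0, 1, 0, 0, 0, 0, 0, 0]'

```text
time_s: 23.05
tool_pos: [0.6142, 0.0706, 0.1261]
orientation: [1.133, 1.265, -1.134]
force: [-0.2, -1.0, -6.5]
width: 0.0185
```

```bash
python3 plan.py 1 .6178 .0656 .108 .1
```

```text
t 23.05 at [0.6142 0.0706 0.1261] psi 0.104 tilt 0.008 w 0.0185 F [-0.2 -1.  -6.5]
[1, 18, 3, 5.5, 0.004, -0.006, 0.006, 1, 0, 0, 0, 0, 0, 0, 1, 0, 0, 0, 0, 0, 0, 1, 0, 0, 0, 0, 0, 0, 1, 0, 0, 0, 0, 0, 0]
```

Emit:
arm_command --rows '[1, 10, 3, 5, 0.004, -0.006, 0.006, 1, 7, 0, 2, 0, 0, 0, 1, 0, 0, 0, 0, 0, 0, 1, 0, 0, 0, 0, 0, 0, 1, 0, 0, 0, 0, 0, 0]'

```text
time_s: 23.47
tool_pos: [0.6167, 0.0643, 0.1067]
orientation: [1.134, 1.256, -1.135]
force: [0.3, -0.0, -7.1]
width: 0.0188
```

```bash
python3 look.py wa;  python3 plan.py 1 .6178 .0656 .083 .1
python3 - <<'E'
import numpy as np,subprocess
s=np.load("wa.npz");p=s["o_pos"]
subprocess.run(f"python3 ov.py wa oa .04 .021 .046 .027 .6178 .0656 .204 {p[0]} {p[1]} .204 {p[2]-.076}".split(),cwd=".")
E
```

```text
t 23.52 at [0.6168 0.0643 0.1068] psi 0.101 tilt 0.001 w 0.0186 F [-0.2 -0.2 -7.2]
[1, 24, 1, -1, 0.001, 0, 0.001, 1, 0, 0, 0, 0, 0, 0, 1, 0, 0, 0, 0, 0, 0, 1, 0, 0, 0, 0, 0, 0, 1, 0, 0, 0, 0, 0, 0]
```

View pics/oa.png

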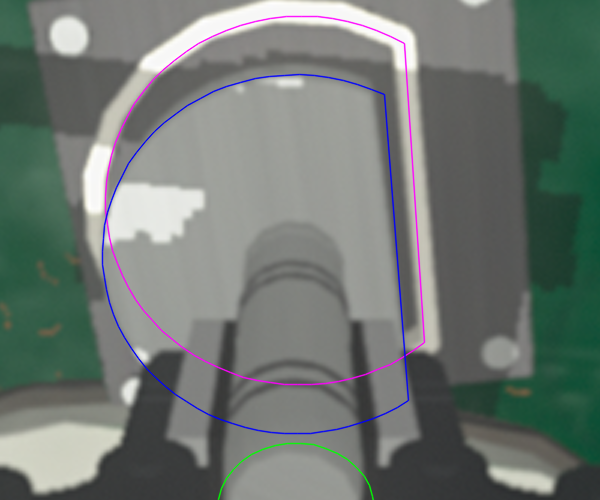

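The foot is about 1 mm from the pocket axis and the flat is parallel to the pocket's flat. Lowering.

Emit:
arm_command --rows '[1, 6, 1, 0, 0, 0, 0, 1, 6, 0, 0, 0, 0, 0, 1, 5, 0, 0, 0, 0, 0, 1, 3, 0, 0, 0, 0, 0, 1, 2, 0, 0, 0, 0, 0]'

```text
time_s: 23.93
tool_pos: [0.6187, 0.065, 0.0842]
orientation: [1.135, 1.254, -1.132]
force: [0.6, 0.1, -6.7]
width: 0.0185
```

```bash
python3 plan.py 1 .6178 .0645 .082 .1
```

```text
t 23.93 at [0.6187 0.065  0.0842] psi 0.102 tilt 0.002 w 0.0185 F [ 0.6  0.1 -6.7]
[1, 2, -1, 0.5, 0.002, 0, -0.002, 1, 0, 0, 0, 0, 0, 0, 1, 0, 0, 0, 0, 0, 0, 1, 0, 0, 0, 0, 0, 0, 1, 0, 0, 0, 0, 0, 0]
```

Emit:
arm_command --rows '[1, 2, -1, 0.5, 0, 0, 0, 1, 1, 0, 0, 0, 0, 0, 1, 0.5, 0, 0, 0, 0, 0, 1, 0.5, 0, 0, 0, 0, 0, 1, 0, 0, 0, 0, 0, 0]'

```text
time_s: 24.35
tool_pos: [0.6182, 0.0646, 0.0824]
orientation: [1.136, 1.253, -1.131]
force: [-0.5, 0.1, -6.1]
width: 0.0185
```

Emit:
arm_command --rows '[-1, 0, 0, 0, 0, 0, 0, -1, 0, 0, 0, 0, 0, 0, -1, 0, 0, 0, 0, 0, 0, -1, 0, 0, 0, 0, 0, 0, -1, -10, 0, 0, 0, 0, 0]'

```text
time_s: 24.77
tool_pos: [0.621, 0.0643, 0.0959]
orientation: [1.139, 1.246, -1.125]
force: [-0.3, -0.3, -0.2]
width: 0.0776
```

Emit:
arm_command --rows '[-1, -30, 0, 0, 0, 0, 0, -1, -40, 0, 0, 0, 0, 0, -1, -20, 0, 0, 0, 0, 0, -1, 0, 0, 0, 0, 0, 0, -1, 0, 0, 0, 0, 0, 0]'

```text
time_s: 25.18
tool_pos: [0.6212, 0.0641, 0.1957]
orientation: [1.143, 1.24, -1.12]
force: [0.5, -0.6, 0.2]
width: 0.0849
```

```bash
python3 look.py wb; python3 ov.py wb ob .04 .021 .046 .027 .6178 .0656 .204 .6178 .0656 .204 .006;  python3 plan.py -1 .6 .12 .2 .1
python3 - <<'E'
from h import *
from workcell import r
s=r.snapshot("top"); a=cv2.resize(s["pixels"][165:315,150:400,::-1],(800,480),interpolation=cv2.INTER_CUBIC)
b=cv2.imread("pics/ob.png"); b=cv2.resize(b,(600,500)); cv2.imwrite("pics/fin.png",cv2.resize(np.vstack([a,cv2.copyMakeBorder(b,0,0,0,200,cv2.BORDER_CONSTANT)]),(480,600)) if 0 else b)
cv2.imwrite("pics/topfin.png",a)
p=dict(np.load("top0.npz"))["pixels"].astype(int); d=np.abs(p-s["pixels"]).max(2)
for n,(u,v) in {"tape":(452,420),"bottle":(555,422),"vblock":(384,240)}.items():
    u,v=int(u/1.5625),int(v/1.5625); print(n,"changed px",(d[v-18:v+18,u-18:u+18]>40).sum())
E
```

```text
t 25.23 at [0.6214 0.0641 0.1958] psi 0.102 tilt 0.02 w 0.0858 F [ 0.2 -0.   0.7]
[-1, -2.5, -7.5, -29, 0.001, 0.001, -0.01, -1, -2, -8, -28.5, 0.001, 0.001, -0.01, -1, 0, 0, 0, 0, 0, 0, -1, 0, 0, 0, 0, 0, 0, -1, 0, 0, 0, 0, 0, 0]
tape changed px 1039
bottle changed px 0
vblock changed px 416
```

View pics/ob.png

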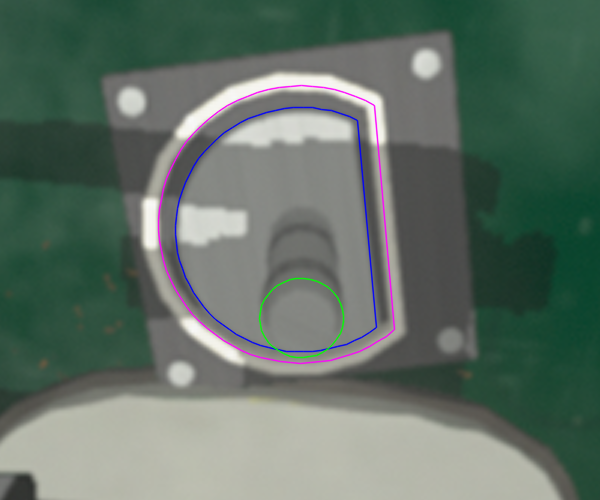

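The large driver is fully in its pocket, centred and aligned. I'll move the arm clear and check all of it with the top camera.

```bash
python3 plan.py -1 .6 .15 .24 .1 .3 .47 .26 .1
```

```text
t 25.28 at [0.6207 0.0641 0.1941] psi 0.102 tilt 0.017 w 0.0854 F [0.5 0.6 0.3]
[-1, -15.5, -3.5, -29, 0.001, 0.001, -0.006, -1, -15.5, -4, -29, 0, 0, -0.006, -1, -15, -4, -29.5, 0.001, 0.001, -0.005, -1, -2, -24, -31.5, 0, 0, 0, -1, -2, -24.5, -31.5, 0, 0, 0]
[-1, -2, -24, -31.5, 0, 0, 0, -1, -2, -24.5, -31.5, 0, 0, 0, -1, -1.5, -24, -32, 0, 0, 0, -1, -2, -24.5, -31.5, 0, 0, 0, -1, -1.5, -24, -32, 0, 0, 0]
[-1, -2, -24.5, -31.5, 0, 0, 0, -1, -1.5, -24, -32, 0, 0, 0, -1, -2, -24.5, -31.5, 0, 0, 0, -1, -1.5, -24, -32, 0, 0, 0, -1, 0, 0, 0, 0, 0, 0]
```

Emit:
arm_command --rows '[-1, -15.5, -3.5, -29, 0, 0, -0.006, -1, -15.5, -4, -29, 0, 0, -0.006, -1, -15, -4, -29.5, 0, 0, -0.005, -1, -2, -24, -31.5, 0, 0, 0, -1, -2, -24.5, -31.5, 0, 0, 0]'

```text
time_s: 25.7
tool_pos: [0.544, 0.2051, 0.2307]
orientation: [1.129, 1.261, -1.164]
force: [-0.1, 1.0, -0.1]
width: 0.0851
```

Emit:
arm_command --rows '[-1, -2, -24, -31.5, 0, 0, 0, -1, -2, -24.5, -31.5, 0, 0, 0, -1, -1.5, -24, -32, 0, 0, 0, -1, -2, -24.5, -31.5, 0, 0, 0, -1, -1.5, -24, -32, 0, 0, 0]'

```text
time_s: 26.12
tool_pos: [0.4005, 0.3558, 0.2297]
orientation: [1.116, 1.267, -1.184]
force: [0.6, 1.1, 0.8]
width: 0.0852
```

Emit:
arm_command --rows '[-1, -2, -24.5, -31.5, 0, 0, 0, -1, -1.5, -24, -32, 0, 0, 0, -1, -2, -24, -31, 0, 0, 0, -1, -1.5, -10, -15, 0, 0, 0, -1, 0, 0, 0, 0, 0, 0]'

```text
time_s: 26.53
tool_pos: [0.2953, 0.4635, 0.2265]
orientation: [1.092, 1.274, -1.195]
force: [-0.2, -1.0, -0.1]
width: 0.0856
```

Run:
```python
from h import *
from workcell import r
print(np.round(r.observe()["tool_pos"],3))
s=r.snapshot("top"); u0,v0,w,hh=155,140,220,150
im=cv2.resize(s["pixels"][v0:v0+hh,u0:u0+w,::-1],(800,545),interpolation=cv2.INTER_CUBIC); k=800/w
def dr(P,c): cv2.polylines(im,[np.int32((w2px(s,P)-[u0,v0]+.5)*k-.5)],False,c,1,cv2.LINE_AA)
for rd,f,x,y,a in [(.026,.0105,.613,.2533,-.117),(.033,.016,.4746,.3329,-.227),(.04,.021,.6178,.0656,.204)]: dr(D(rd,f,x,y,a,.02),(255,0,0))
cv2.imwrite("pics/topfin.png",im)
p=dict(np.load("top0.npz"))["pixels"].astype(int); d=np.abs(p-s["pixels"]).max(2)
for n,(u,v) in {"tape":(452,420),"bottle":(555,422),"vblock":(384,240)}.items():
    u,v=int(u/1.5625),int(v/1.5625); print(n,"changed px",(d[v-18:v+18,u-18:u+18]>40).sum())
```

```text
[0.295 0.464 0.227]
tape changed px 0
bottle changed px 0
vblock changed px 0
```

View pics/topfin.png

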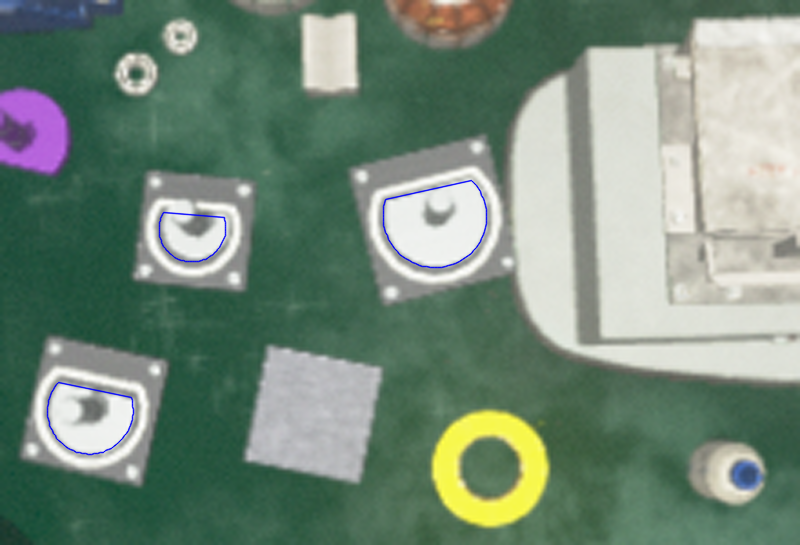

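The top view shows every foot inside its own pocket, with the flats matching the drawn outlines: small at (193,236), medium at (90,415), large at (435,220). The bystanders have not changed. Handing in.

```bash
python3 -c "
from workcell import r
print(r.hand_in())"
```

```text
the job is handed in; nothing more can be done
None
```

All three drivers are back in the stands of their own size, and the job is handed in; no verdict was reported. I moved the large driver to the grey pad first, then the small one to the small stand, the medium one to the medium stand, and the large one from the pad to the large stand. Arm time was about 27 s of the 110 s allowed.

- **Seating:** in the last close-up of each stand and in the final top view, each foot lies inside its pocket, flat at flat. Each is about 1–2 mm or less off the axis and stands upright as far as the pictures show.
- **Bystanders:** the first and last top pictures show no changed pixels at the tape roll, bottle or V-block. An earlier check did show changes at the tape roll and V-block. Those were gone once the arm was out of the way.
- **One disagreement:** while held in the gripper, each driver's foot appeared 1–3 mm off the tool's centre line. I shifted for this before lowering the small and medium drivers. The large one needed only about 1 mm.

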